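Put the mixed-up reference gauges back into their own fitted rests

TASK

The four references of this test bench - ring gauge, plug gauge, gauge block and reference sensor cell - have been left on one another's black rests. Put each one back into the rest whose pocket fits it, upright and right down on the pocket's floor; every rest is taken at the start, so use the free rubber pad to set one aside when you need to. They are precision pieces: set them down gently, without dropping them or tipping them over.

Things in the scene. Friction and masses are not known exactly. Their poses are not given: they have to be found in the camera images.
- ring: Ring gauge: plain grey steel ring, 40 mm outside diameter, 14 mm high (treat its bore as solid), lying flat. Origin at the centre of its underside, z up. About 0.12 kg. At the start it lies flat on the top of the block that is made for the cell or for the gauge block, too big to drop in.
- plug: Plug gauge: grey steel double-ended cylinder with a narrow band, 96 mm long (its own y axis), 19 mm wide (x) and 19 mm high, lying; it does not roll. Origin at the middle of its underside, z up. About 0.11 kg. At the start it lies across the top of the block that is made for the gauge block or for the cell, too long to drop in.
- cell: Reference sensor cell: small steel hexagon body with a round collar, 19 x 21 mm across and 27 mm high, standing upright; the only such cell that stands on one of the four black blocks (others like it fill the grey trays and the clamp fixture: leave those). Origin at the centre of its underside, z up. About 0.05 kg. At the start it stands upright in the pocket made for the ring or for the plug, on its floor.
- block: Gauge block: plain flat steel block standing on edge, 9 mm thick (its x axis), 30 mm long (y), 35 mm high (z). Origin at the centre of its underside. About 0.09 kg. At the start it stands upright in the pocket made for the plug or for the ring, on its floor.
- ring_rest: Fixed black plastic block, 20 mm thick, small steel screw heads at its corners; origin at the centre of its underside on the bench, z up, its pocket in the middle of the top, floor lined with cork. The ring gauge's own rest: 74 x 74 mm (the large square block) with a round pocket 46 mm across and 6 mm deep (floor 14 mm above the bench). The pocket's upper edge has a 2.5 mm chamfer.
- plug_rest: Fixed black plastic block, 20 mm thick, small steel screw heads at its corners; origin at the centre of its underside on the bench, z up, its pocket in the middle of the top, floor lined with cork. The plug gauge's own rest: 52 x 124 mm (the longest block) with a long pocket 25 mm wide (x) and 102 mm long (its y axis), 6 mm deep (floor 14 mm above the bench). The pocket's upper edge has a 2.5 mm chamfer.
- cell_rest: Fixed black plastic block, 20 mm thick, small steel screw heads at its corners; origin at the centre of its underside on the bench, z up, its pocket in the middle of the top, floor lined with cork. The sensor cell's own rest: 50 x 50 mm (the small square block) with a round pocket 25 mm across and 10 mm deep (floor 10 mm above the bench). The pocket's upper edge has a 2.5 mm chamfer.
- block_rest: Fixed black plastic block, 20 mm thick, small steel screw heads at its corners; origin at the centre of its underside on the bench, z up, its pocket in the middle of the top, floor lined with cork. The gauge block's own rest: 48 x 86 mm (the middling oblong block) with a short pocket 15 mm wide (x) and 36 mm long (its y axis), 12 mm deep (floor 8 mm above the bench). The pocket's upper edge has a 2.5 mm chamfer.
- park_pad: Dark rubber pad fixed to the bench, 80 x 110 mm (x, y), 3 mm thick, empty at the start; a free place on which to set one gauge down for a while. Origin at the centre of its underside.
- toggle_fixture: Toggle-clamp fixture at the right, fixed, not part of the job. White base plate, about 145 mm to the right (-y) and 60 mm to the left (+y) of the origin, 100 mm towards the robot and 45 mm beyond. Its red lever sticks out towards the rests 103 to 124 mm above the bench; tip 138 mm left (+y) of and 12 mm nearer the robot than the origin. Pass over or around it.
Mind the look-alikes: they are no part of the job. Several things have the shape of the ring; the one meant has the colours described above.

How it is judged:
By the outcome, as a careful person would: the job done as asked, in the order asked, and still so for the second after the job is handed in, with the robot touching nothing.
It also fails if it takes over 136 s, if anything falls off the work surface, if the arm or the gripper's body presses on something with over 40 N, if the wrist force passes 120 N, or if a joint passes its speed limit or range.

ROBOT

A 6-joint arm with a two-finger parallel gripper is mounted at the origin on a cart in front of the work surface, level with it; the furniture and walls round the work are solid. World frame = base frame: x ahead of the robot, y to its left, z up, the work surface at z = 0. Lengths are in m, angles in rad, forces in N, time in s.
With the tool pointing down it reaches from about 0.35 to 0.975 m from the base axis. Payload 7.1 kg.
Tool frame: the origin (TCP) lies between the finger pads; the fingertips stand ctrl.nose_length ahead of it and the grasp point (between the pads) lies 8 mm behind it (ctrl.nose_length is the distance from the TCP to the fingertips, in m); z points along the fingers, y is the direction in which the jaws open and shut (so a half turn about z gives the same grasp; the last joint's range is limited). The gripper opens to 88 mm and grips with 3 to 60 N. Pads are 20 mm wide; open, the fingers measure 115 mm over their backs; the gripper's body (75 mm by 178 mm) begins 61 mm behind the grasp point.
Start: joints at [1.289, 0.423, 1.63, -0, 1.089, -0.019], TCP at [0.162, 0.604, 0.234] pointing down, gripper open.
Joint ranges: [-3, 3], [-0.9, 2.11], [0.09, 2.58], [-1.31, 4.45], [0.11, 2.69], [-2.54, 2.54]. Speed limits (rad/s): [2.39, 2.39, 3.01, 3.14, 3.14, 3.14].

INTERFACE

Orientations are given as [roll, pitch, yaw] about the fixed x, y, z axes, in that order (R = Rz(yaw) Ry(pitch) Rx(roll)).
In Python, from bench import ctrl gives the robot as it stands.
- The arm moves only by the tool move_arm, never from a script. Its argument "increments" is a list of rows, each an object with "dp": the shift along the tool's x, y, z in cm, a list of three; "angular": the turn, a rotation vector about the tool's x, y, z in degrees, a list of three. In form: [{"dp": [dx, dy, dz], "angular": [ax, ay, az]}, ...]. A call has 1 to 20 rows; each row is the pose to reach, as a shift and turn from the pose commanded when the call began, along the tool's axes at that moment; what a row does not reach only later rows make up. A row lasts 1/12 s, in which the tool goes at most 41.7 mm and 7.16 degrees, less where a joint would pass 70% of its speed; a pose out of reach is approached as far as the arm can. A call with a gripper value outside its range is refused whole. "claw" is the finger opening in cm, from 0 to 8.78, set as the call begins (left out, the last holds). The fingers move at their own pace and stop on an object; "squeeze" is the grip in N (left out, the last holds). Time passes only in rows, so rows that repeat a pose let the fingers close. It gives the time, the measured TCP pose, the force and the opening at its end, in the units of the state.
- ctrl.read_state(): the state, without advancing time (a new reading comes with each control period).
- ctrl.capture(name): name is "scene" or "side" or "wrist"; returns (picture, depth): 480x640x3 uint8, red, green, blue; 480x640 float32, m along the optical axis (not along the pixel's ray), 0 where there is no reading.
- ctrl.camera_info(name): a dict with "mtx" (3x3 intrinsics, pixels), "cam_to_world" (4x4, takes a point from camera to world coordinates); the wrist camera has in their place "tool_from_camera" (4x4, takes a point from camera to tool coordinates, whose origin is the TCP and whose axes are the flange's). Camera axes: x right, y down, z forward; pixel columns grow to the right and rows downward; lengths in m; the calibration is good to about 2 mm. A picture is of the moment at which its call begins: read the wrist's pose just before it. camera_info takes no time and is no camera call.
- ctrl.close_job(): hands the job in, once; it reports no verdict.
The state is a dict: "time_s": time; "joints": joint angles; "dq": joint speeds; "joint_efforts": joint torques, N m; "tool_pos": TCP position; "eef_rot": TCP orientation; "contact_force": force on the tool from outside, world axes, zero at the start; "moment": the same for the moment, N m; "width": opening from 0.0 (shut) to 1.0 (fully open).
Only numpy, scipy, OpenCV 4.12 (cv2) and the standard library are available. Lean on these libraries where they do the work, as an engineer would, in place of code of your own. Each camera call takes 0.05 s, during which the arm holds its last target.

## Working session

There is one attempt and no reset: what is moved stays moved. The work goes in short steps, Python scripts to look and compute and a tool call to move; the robot and the scene stay as the last step left them, time stands still between calls to the robot, and variables do not carry over. Pictures are saved under pics/ and viewed, and the job is handed in when it is done.

Besides the shell and the picture viewer there is one more tool, called as name([rows], argument=value, ...), one row to a line, values as JSON. move_arm: Moves the arm, as the interface text tells. Its arguments: {"type":"object","properties":{"increments":{"type":"array"},"claw":{"type":"number"},"squeeze":{"type":"number"}},"required":["increments"]}

```bash
ls; mkdir -p pics
python3 - <<'E'
from bench import ctrl
import cv2, numpy as np
np.set_printoptions(precision=4,suppress=True)
print(ctrl.read_state()); print(ctrl.nose_length)
for n in ("scene","side","wrist"):
    print(n,ctrl.camera_info(n))
    p,d=ctrl.capture(n)
    cv2.imwrite(f"pics/{n}0.png",p[:,:,::-1]); np.savez(f"{n}0.npz",p=p,d=d)
E
```

```text
pics
{'time_s': 0.0, 'joints': array([ 1.289 ,  0.4238,  1.6307,  0.    ,  1.0886, -0.019 ]), 'dq': array([ 0.0004,  0.0012, -0.0009, -0.0008,  0.0008,  0.0009]), 'joint_efforts': array([ -0.0019, -54.4612, -27.3647,   0.0641,   0.0229,  -0.0001]), 'tool_pos': array([0.1622, 0.603 , 0.2329]), 'eef_rot': array([-3.1401, -0.    ,  2.8788]), 'contact_force': array([ 0.1457, -0.684 , -0.2491]), 'moment': array([0.0113, 0.0178, 0.025 ]), 'width': 1.004194522495013}
0.011
scene {'mtx': array([[456.5966,   0.    , 314.3774],
       [  0.    , 456.5966, 238.7963],
       [  0.    ,   0.    ,   1.    ]]), 'cam_to_world': array([[ 0.5979, -0.5754,  0.558 ,  0.067 ],
       [-0.8013, -0.4126,  0.4332, -0.3465],
       [-0.0191, -0.7061, -0.7078,  0.7491],
       [ 0.    ,  0.    ,  0.    ,  1.    ]])}
side {'mtx': array([[449.7477,   0.    , 320.2775],
       [  0.    , 449.7477, 233.1987],
       [  0.    ,   0.    ,   1.    ]]), 'cam_to_world': array([[-0.9447,  0.2771, -0.1755,  0.7909],
       [ 0.3277,  0.7709, -0.5462,  0.6479],
       [-0.0161, -0.5734, -0.8191,  0.8693],
       [ 0.    ,  0.    ,  0.    ,  1.    ]])}
wrist {'mtx': array([[385.9642,   0.    , 321.4209],
       [  0.    , 385.9642, 237.1084],
       [  0.    ,   0.    ,   1.    ]]), 'tool_from_camera': array([[-0.0001, -0.9548, -0.2971,  0.0829],
       [ 1.    , -0.0002,  0.0004,  0.0008],
       [-0.0004, -0.2971,  0.9548, -0.1504],
       [ 0.    ,  0.    ,  0.    ,  1.    ]])}
```

View pics/scene0.png

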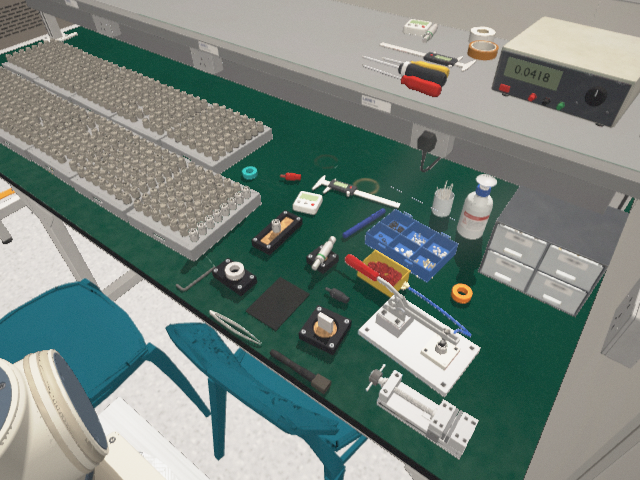

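View pics/side0.png

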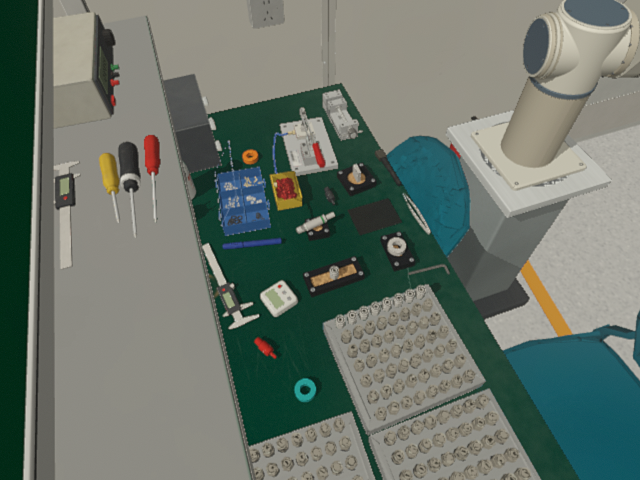

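View pics/wrist0.png

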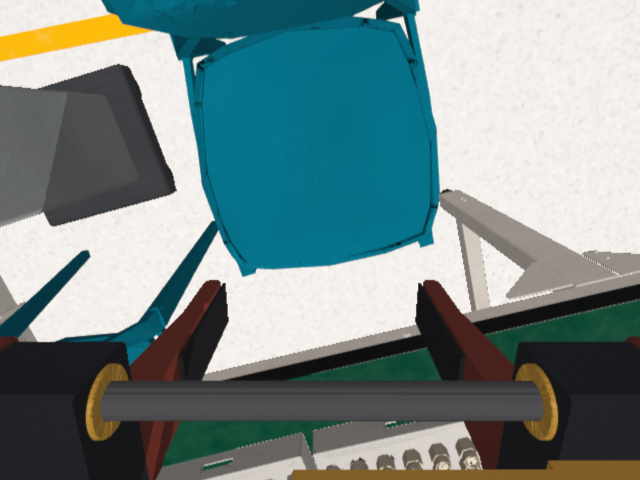

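Run:
```python
import cv2, numpy as np
p=cv2.imread("pics/scene0.png"); cv2.imwrite("pics/sc1.png",cv2.resize(p[190:370,190:390],None,fx=4,fy=3.3*4/4+0.7 if 0 else 3.3,interpolation=cv2.INTER_CUBIC)[:600,:800])
p=cv2.imread("pics/side0.png"); cv2.imwrite("pics/sd1.png",cv2.resize(p[150:300,280:440],None,fx=4,fy=4,interpolation=cv2.INTER_CUBIC))
```

```text
(no output)
```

View pics/sc1.png

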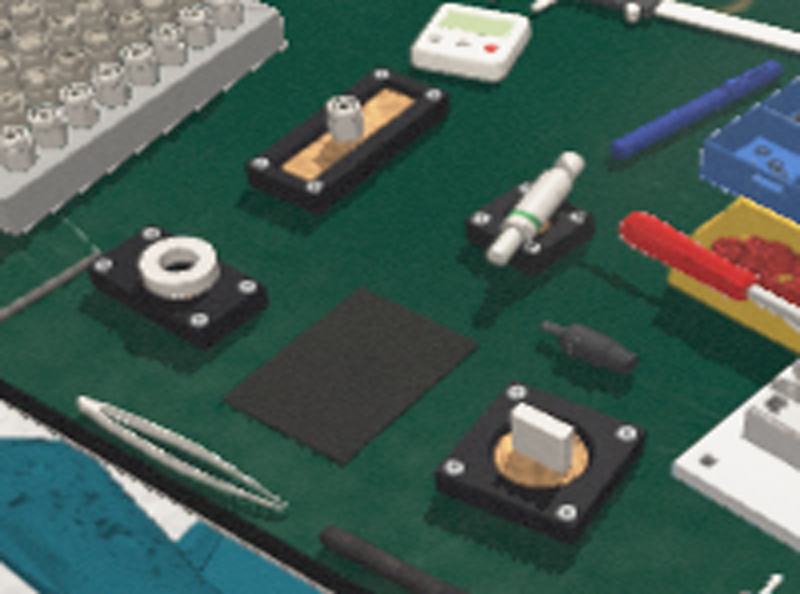

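View pics/sd1.png

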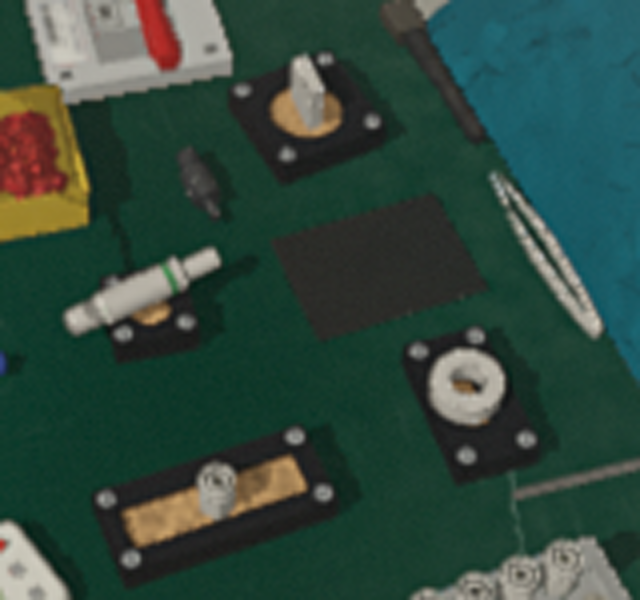

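```bash
cat > h.py <<'E'
import numpy as np, cv2
from bench import ctrl
from scipy.spatial.transform import Rotation as Rn
np.set_printoptions(precision=4,suppress=True)
def cam(n):
    i=ctrl.camera_info(n)
    if n!="wrist": return i["mtx"],i["cam_to_world"]
    s=ctrl.read_state(); T=np.eye(4); T[:3,:3]=Rn.from_euler('xyz',s["eef_rot"]).as_matrix(); T[:3,3]=s["tool_pos"]
    return i["mtx"],T@i["tool_from_camera"]
def ray(K,T,uv):
    d=T[:3,:3]@np.linalg.inv(K)@np.array([uv[0],uv[1],1.]); return T[:3,3],d/np.linalg.norm(d)
def plane(K,T,uv,z):
    o,d=ray(K,T,uv); return o+d*(z-o[2])/d[2]
def tri(rays):
    A=np.zeros((3,3));b=np.zeros(3)
    for o,d in rays:
        P=np.eye(3)-np.outer(d,d);A+=P;b+=P@o
    x=np.linalg.solve(A,b); e=[np.linalg.norm((np.eye(3)-np.outer(d,d))@(x-o)) for o,d in rays]
    return x,max(e)
def cen(g,uv,w=3):
    u,v=int(round(uv[0])),int(round(uv[1])); 
    a=g[v-w:v+w+1,u-w:u+w+1].astype(float); m=np.clip(a-np.percentile(a,60),0,None)
    yy,xx=np.mgrid[v-w:v+w+1,u-w:u+w+1]
    return np.array([(m*xx).sum(),(m*yy).sum()])/m.sum()
E
python3 - <<'E'
from h import *
S=dict(block=[(104,265),(151,233),(248,287),(199,320)],plug=[(382,74),(434,95),(315,187),(261,162)],
 ring=[(517,392),(627,433),(567,513),(454,467)],cell=[(481,218),(532,248),(578,217)])
D=dict(block=[(476,336),(419,351),(466,456),(526,439)],plug=[(107,499),(131,559),(324,493),(295,437)],
 ring=[(288,154),(243,90),(326,59),(373,121)],cell=[(187,322)])
# match by tri: convert first
gs=cv2.imread("pics/scene0.png",0);gd=cv2.imread("pics/side0.png",0)
Ks,Ts=cam("scene");Kd,Td=cam("side")
for k in S:
    ps=[cen(gs,(190+u/4,190+v/3.3)) for u,v in S[k]]
    pd=[cen(gd,(280+u/4,150+v/4)) for u,v in D[k]]
    A=[plane(Ks,Ts,u,.021) for u in ps]; B=[plane(Kd,Td,u,.021) for u in pd]
    print(k)
    for a,u in zip(A,ps):
        j=int(np.argmin([np.linalg.norm(a-b) for b in B])); x,e=tri([ray(Ks,Ts,u),ray(Kd,Td,pd[j])]); print(u,a[:2],B[j][:2],x,e)
    print('mean',np.mean(A,0),np.mean(B,0))
for c in [(362,288),(477,346),(345,466),(226,400)]: print('pad',plane(Ks,Ts,(190+c[0]/4,190+c[1]/3.3),.003))
E
```

```text
block
[215.2183 269.6035] [0.4443 0.215 ] [0.444  0.2166] [0.4442 0.2159 0.0203] 0.000575790338376467
[228.8648 262.3217] [0.4763 0.2061] [0.4792 0.2152] [0.4783 0.2114 0.0152] 0.0015403890506848687
[251.3568 276.3423] [0.4754 0.1399] [0.4757 0.1431] [0.4757 0.1416 0.0193] 0.0008296233326273567
[239.3294 286.3976] [0.4409 0.1418] [0.442  0.1457] [0.4416 0.1438 0.0186] 0.0007245346123131741
mean [0.4592 0.1757 0.021 ] [0.4602 0.1802 0.021 ]
plug
[284.9095 211.9625] [0.6726 0.211 ] [0.6726 0.2137] [0.673  0.2124 0.0196] 0.0008403190817988334
[297.8731 218.124 ] [0.6735 0.1721] [0.6739 0.1747] [0.6742 0.1734 0.0195] 0.0005961616960308844
[267.9606 245.6654] [0.5634 0.1702] [0.563  0.1721] [0.5634 0.1712 0.0202] 0.0007188992556812571
[254.789 238.89 ] [0.5622 0.2085] [0.5616 0.2105] [0.562  0.2096 0.0202] 0.0008670128012136766
mean [0.6179 0.1904 0.021 ] [0.6178 0.1928 0.021 ]
ring
[318.9895 308.8348] [ 0.4913 -0.0238] [ 0.4924 -0.0202] [ 0.4921 -0.0224  0.0187] 0.0006296159675014235
[346.2899 320.6966] [ 0.4996 -0.0824] [ 0.4996 -0.0797] [ 0.4997 -0.0815  0.0197] 0.0007404776882330586
[331.4034 344.6687] [ 0.44   -0.0897] [ 0.4404 -0.0865] [ 0.4402 -0.0886  0.0192] 0.0007629863241900188
[303.1612 331.2423] [ 0.4324 -0.0302] [ 0.4325 -0.0272] [ 0.4325 -0.029   0.0194] 0.0008844092504319333
mean [ 0.4658 -0.0565  0.021 ] [ 0.4662 -0.0534  0.021 ]
cell
[309.8837 255.7027] [0.5937 0.0761] [0.5941 0.0784] [0.5942 0.0771 0.0196] 0.000533152857742198
[322.3567 264.0015] [0.59   0.0399] [0.5941 0.0784] [ 0.5962  0.0562 -0.0007] 0.010068585410633109
[333.7003 255.365 ] [0.6247 0.0346] [0.5941 0.0784] [0.609  0.0522 0.0111] 0.0249864828964133
mean [0.6028 0.0502 0.021 ] [0.5941 0.0784 0.021 ]
pad [0.5201 0.0996 0.003 ]
pad [0.5185 0.0213 0.003 ]
pad [0.411  0.0196 0.003 ]
pad [0.412  0.0982 0.003 ]
```

Run:
```python
from h import *
z=np.load("scene0.npz");p=z['p'].astype(int);d=z['d'];K,T=cam("scene")
z2=np.load("side0.npz")
for n,zz in(("scene",z),("side",z2)):
    p=zz['p'].astype(int);d=zz['d'];K,T=cam(n)
    vv,uu=np.mgrid[:480,:640]
    X=np.stack([(uu-K[0,2])/K[0,0]*d,(vv-K[1,2])/K[1,1]*d,d],-1)@T[:3,:3].T+T[:3,3]
    m=(p[...,0]>150)&(p[...,1]<70)&(p[...,2]<70)&(X[...,2]>.08)&(X[...,2]<.2)&(X[...,0]<.9)&(X[...,1]<.2)
    q=X[m]; print(n,len(q),q.min(0),q.max(0)); print(q[np.argsort(-q[:,1])[:8]])
    # tall gray things: plug and others
    def reg(x0,x1,y0,y1,z0,z1=.08):
        g=(X[...,0]>x0)&(X[...,0]<x1)&(X[...,1]>y0)&(X[...,1]<y1)&(X[...,2]>z0)&(X[...,2]<z1); return X[g]
    for nm,r in dict(plug=(.54,.69,.0,.11,.030),ring=(.42,.5,.13,.22,.03),block=(.43,.5,-.09,-.02,.04),cell=(.58,.66,.16,.23,.03)).items():
        q=reg(*r); c,(w,h),a=cv2.minAreaRect(q[:,:2].astype(np.float32)*1000)
        print(nm,len(q),q[:,2].max(),np.array(c),w,h,a)
```

```text
scene 300 [ 0.5471 -0.1083  0.1089] [ 0.5676 -0.0374  0.1255]
[[ 0.56   -0.0374  0.1212]
 [ 0.5594 -0.0379  0.1193]
 [ 0.5555 -0.0383  0.1175]
 [ 0.5618 -0.0384  0.123 ]
 [ 0.5641 -0.039   0.1242]
 [ 0.5676 -0.0391  0.1211]
 [ 0.5569 -0.0395  0.1198]
 [ 0.5632 -0.0397  0.1226]]
plug 269 0.04256478072153713 [611.228   51.4348] 96.36753845214844 18.25306510925293 9.2974214553833
ring 195 0.03918412743933275 [462.0247 174.6523] 39.330665588378906 38.075740814208984 42.85371017456055
block 114 0.05315979945849403 [466.0786 -57.3353] 30.029834747314453 10.29393196105957 88.57793426513672
cell 64 0.04563090922113122 [616.9362 191.4382] 18.292715072631836 18.28487777709961 65.77271270751953
side 93 [ 0.5556 -0.1042  0.1108] [ 0.5704 -0.034   0.1225]
[[ 0.5703 -0.034   0.1175]
 [ 0.5645 -0.0365  0.1195]
 [ 0.5665 -0.0375  0.1224]
 [ 0.564  -0.0381  0.121 ]
 [ 0.5615 -0.0381  0.1201]
 [ 0.5687 -0.0384  0.1191]
 [ 0.5662 -0.0386  0.118 ]
 [ 0.5682 -0.0401  0.114 ]]
plug 242 0.0405975224460301 [611.1207  56.944 ] 95.79719543457031 18.28463363647461 9.882525444030762
ring 166 0.036225927164183824 [461.9969 177.887 ] 40.2730712890625 38.29509735107422 22.34082794189453
block 49 0.05126979681741173 [465.6384 -53.9046] 10.639182090759277 31.932025909423828 0.6923359036445618
cell 70 0.04269896008856111 [617.6325 195.4047] 18.505664825439453 17.633241653442383 15.144214630126953
```

```bash
cat >> h.py <<'E'
def go(x,y,z,yawdeg,show=True,base=None):
    """increment from the current (measured) pose to a downward pose"""
    s=ctrl.read_state(); R=Rn.from_euler('xyz',s["eef_rot"])
    G=Rn.from_euler('xyz',[np.pi,0,np.radians(yawdeg)])
    dp=R.inv().apply(np.array([x,y,z])-s["tool_pos"])*100
    a=np.degrees((R.inv()*G).as_rotvec())
    n=max(np.linalg.norm(dp)/4.17,np.linalg.norm(a)/7.16)
    print("dp",np.round(dp,2),"ang",np.round(a,2),"rows>=%.1f"%n,"t=%.2f"%s["time_s"])
E
python3 -c "
from h import *
go(.50,.11,.22,180)"
```

```text
dp [-45.43 -38.84   1.35] ang [ -0.07  -0.01 -15.06] rows>=14.3 t=0.15
```

move_arm([
  {"dp": [-45.4, -38.8, 1.3], "angular": [0, 0, -15]},
  {"dp": [-45.4, -38.8, 1.3], "angular": [0, 0, -15]},
  {"dp": [-45.4, -38.8, 1.3], "angular": [0, 0, -15]},
  {"dp": [-45.4, -38.8, 1.3], "angular": [0, 0, -15]},
  {"dp": [-45.4, -38.8, 1.3], "angular": [0, 0, -15]},
  {"dp": [-45.4, -38.8, 1.3], "angular": [0, 0, -15]},
  {"dp": [-45.4, -38.8, 1.3], "angular": [0, 0, -15]},
  {"dp": [-45.4, -38.8, 1.3], "angular": [0, 0, -15]},
  {"dp": [-45.4, -38.8, 1.3], "angular": [0, 0, -15]},
  {"dp": [-45.4, -38.8, 1.3], "angular": [0, 0, -15]},
  {"dp": [-45.4, -38.8, 1.3], "angular": [0, 0, -15]},
  {"dp": [-45.4, -38.8, 1.3], "angular": [0, 0, -15]},
  {"dp": [-45.4, -38.8, 1.3], "angular": [0, 0, -15]},
  {"dp": [-45.4, -38.8, 1.3], "angular": [0, 0, -15]},
  {"dp": [-45.4, -38.8, 1.3], "angular": [0, 0, -15]},
  {"dp": [-45.4, -38.8, 1.3], "angular": [0, 0, -15]},
  {"dp": [-45.4, -38.8, 1.3], "angular": [0, 0, -15]},
  {"dp": [-45.4, -38.8, 1.3], "angular": [0, 0, -15]},
], claw=7, squeeze=15)

```text
time_s: 1.65
tool_pos: [0.4992, 0.1114, 0.2204]
eef_rot: [3.141, -0.001, 3.141]
contact_force: [-0.1, -0.2, -1.0]
width: 0.796
```

```bash
python3 -c "
from h import *
s=ctrl.read_state();print(s)
K,T=cam('wrist');p,d=ctrl.capture('wrist');cv2.imwrite('pics/w1.png',p[:,:,::-1]);np.savez('w1.npz',p=p,d=d,T=T)"
```

```text
{'time_s': 1.65, 'joints': array([ 0.1961,  0.2749,  1.8889,  0.0004,  0.9786, -1.3739]), 'dq': array([ 0.0204, -0.0052,  0.0036, -0.0013, -0.0008, -0.0023]), 'joint_efforts': array([ -0.973 , -42.5573, -25.1954,  -0.0388,   0.054 ,  -0.0064]), 'tool_pos': array([0.4992, 0.1114, 0.2204]), 'eef_rot': array([ 3.1415, -0.0009,  3.1406]), 'contact_force': array([-0.0809, -0.186 , -0.9884]), 'moment': array([ 0.0491, -0.001 ,  0.0321]), 'width': 0.7957973317959752}
```

View pics/w1.png

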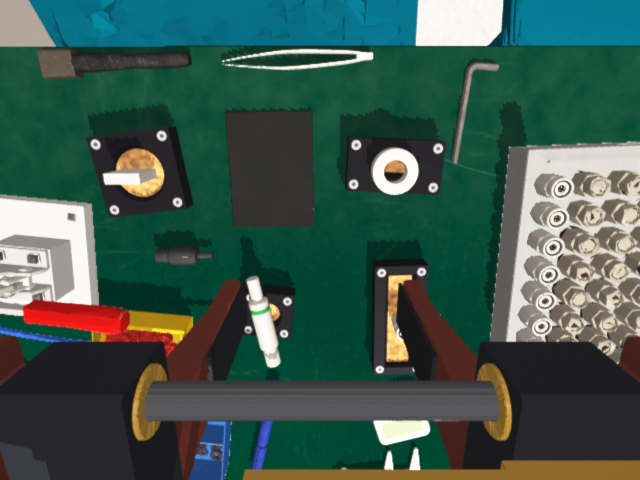

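Run:
```python
from h import *
z=np.load('w1.npz');p=z['p'];d=z['d'];T=z['T'];K,_=cam('wrist');g=cv2.cvtColor(p,cv2.COLOR_RGB2GRAY)
S=dict(block=[(353,144),(438,149),(432,188),(352,185)],ring=[(95,144),(162,134),(178,202),(114,210)],plug=[(380,270),(419,271),(380,369)],cell=[(289,301),(285,336)])
for k in S:
    A=np.array([plane(K,T,cen(g,u,4),.020) for u in S[k]]); print(k,A[:,:2].tolist(),A.mean(0)[:2])
vv,uu=np.mgrid[:480,:640]
X=np.stack([(uu-K[0,2])/K[0,0]*d,(vv-K[1,2])/K[1,1]*d,d],-1)@T[:3,:3].T+T[:3,3]
for nm,r in dict(plug=(.54,.69,.0,.11,.030),ring=(.42,.5,.13,.22,.029),block=(.43,.5,-.09,-.02,.043)).items():
    x0,x1,y0,y1,z0=r
    m=(X[...,0]>x0)&(X[...,0]<x1)&(X[...,1]>y0)&(X[...,1]<y1)&(X[...,2]>z0)&(X[...,2]<.1)
    q=X[m];print(nm,len(q),np.median(q[:,2]),cv2.minAreaRect(q[:,:2].astype(np.float32)*1000))
```

```text
block [[0.4397349836575021, 0.14175478870941371], [0.44300282734251334, 0.21571274436422383], [0.4775234280654059, 0.2142153522378233], [0.4748922557172839, 0.14129947171903626]] [0.4588 0.1782]
ring [[0.4387214531272562, -0.08756721007635125], [0.43128923769317334, -0.0280677462350115], [0.49131787743873934, -0.02074087141862342], [0.49832422528734677, -0.08049869441110961]] [ 0.4649 -0.0542]
plug [[0.5611510917372553, 0.17082256562188725], [0.5609773478353489, 0.20921129479273592], [0.6729484350103392, 0.1738271372986685]] [0.5984 0.1846]
cell [[0.5927545705418944, 0.07840515993576314], [0.6302545587662098, 0.07378501507074905]] [0.6115 0.0761]
plug 1446 0.03584912455716377 ((611.057373046875, 54.7380256652832), (96.52359008789062, 18.673723220825195), 9.915226936340332)
ring 1270 0.03337765447622673 ((461.86175537109375, 176.70091247558594), (39.57071304321289, 39.63921356201172), 57.0030517578125)
block 455 0.048168772127284376 ((465.6965637207031, -54.45024871826172), (31.095991134643555, 9.064557075500488), 89.97235870361328)
```

```bash
python3 -c "
from h import *
go(.462,.177,.10,180)
go(.462,.177,.039,180)"
```

```text
dp [ 3.7   6.52 12.06] ang [ 0.01 -0.04  0.  ] rows>=3.4 t=1.70
dp [ 3.7   6.52 18.16] ang [ 0.01 -0.04  0.  ] rows>=4.7 t=1.70
```

move_arm([
  {"dp": [3.7, 6.5, 6], "angular": [0, 0, 0]},
  {"dp": [3.7, 6.5, 12], "angular": [0, 0, 0]},
  {"dp": [3.7, 6.5, 12], "angular": [0, 0, 0]},
  {"dp": [3.7, 6.5, 15], "angular": [0, 0, 0]},
  {"dp": [3.7, 6.5, 17], "angular": [0, 0, 0]},
  {"dp": [3.7, 6.5, 18.15], "angular": [0, 0, 0]},
  {"dp": [3.7, 6.5, 18.15], "angular": [0, 0, 0]},
  {"dp": [3.7, 6.5, 18.15], "angular": [0, 0, 0]},
], claw=6)

```text
time_s: 2.37
tool_pos: [0.463, 0.1765, 0.0396]
eef_rot: [-3.141, -0.0, -3.142]
contact_force: [0.9, -0.2, -0.5]
width: 0.682
```

```bash
cat >> h.py <<'E'
def snap(n,f):
    K,T=cam(n); s=ctrl.read_state(); p,d=ctrl.capture(n); cv2.imwrite(f'pics/{f}.png',p[:,:,::-1]); np.savez(f'{f}.npz',p=p,d=d,T=T)
    print(s['time_s'],s['tool_pos'],s['eef_rot'],s['contact_force'],s['width']*8.78)
    return p,d,T
E
python3 -c "
from h import *
snap('wrist','w2')"
```

```text
2.3667 [0.463  0.1765 0.0396] [-3.1415 -0.0002 -3.1415] [ 0.9368 -0.1967 -0.4977] 5.992149605482615
```

View pics/w2.png

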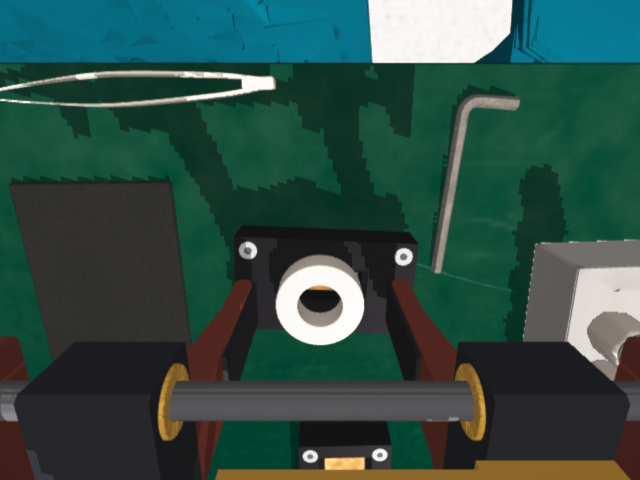

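move_arm([
  {"dp": [0, 0, 0], "angular": [0, 0, 0]},
  {"dp": [0, 0, 0], "angular": [0, 0, 0]},
  {"dp": [0, 0, 0], "angular": [0, 0, 0]},
  {"dp": [0, 0, 0], "angular": [0, 0, 0]},
  {"dp": [0, 0, 0], "angular": [0, 0, 0]},
  {"dp": [0, 0, 0], "angular": [0, 0, 0]},
  {"dp": [0, 0, -0.5], "angular": [0, 0, 0]},
  {"dp": [0, 0, -2], "angular": [0, 0, 0]},
  {"dp": [0, 0, -4], "angular": [0, 0, 0]},
  {"dp": [0, 0, -4], "angular": [0, 0, 0]},
], claw=3, squeeze=20)

```text
time_s: 3.25
tool_pos: [0.4646, 0.1764, 0.0818]
eef_rot: [3.14, 0.004, 3.14]
contact_force: [1.0, 0.4, -0.3]
width: 0.435
```

```bash
python3 -c "
from h import *
snap('wrist','w3'); go(.465,.06,.079,180);go(.465,.06,.022,180)"
```

```text
3.25 [0.4646 0.1764 0.0818] [3.1402 0.0038 3.1404] [ 1.014   0.4383 -0.2642] 3.8231827068698365
dp [ -0.1  -11.63   0.16] ang [ 0.07  0.19 -0.07] rows>=2.8 t=3.30
dp [ -0.08 -11.63   5.86] ang [ 0.07  0.19 -0.07] rows>=3.1 t=3.30
```

View pics/w3.png

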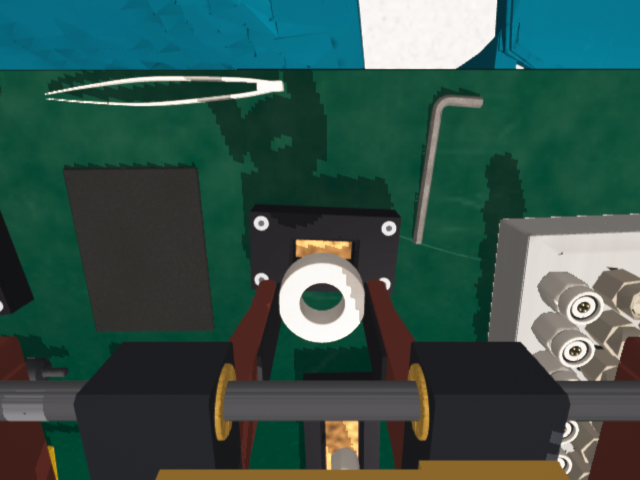

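move_arm([
  {"dp": [-0.1, -4, 0], "angular": [0, 0, 0]},
  {"dp": [-0.1, -8, 0], "angular": [0, 0, 0]},
  {"dp": [-0.1, -11.6, 1], "angular": [0, 0, 0]},
  {"dp": [-0.1, -11.6, 3], "angular": [0, 0, 0]},
  {"dp": [-0.1, -11.6, 4.5], "angular": [0, 0, 0]},
  {"dp": [-0.1, -11.6, 4.5], "angular": [0, 0, 0]},
  {"dp": [-0.1, -11.6, 4.5], "angular": [0, 0, 0]},
  {"dp": [-0.1, -11.6, 4.5], "angular": [0, 0, 0]},
])

```text
time_s: 3.97
tool_pos: [0.4639, 0.0602, 0.0342]
eef_rot: [-3.142, -0.0, 3.141]
contact_force: [0.9, 0.3, -1.1]
width: 0.435
```

```bash
python3 -c "
from h import *
s=ctrl.read_state();print(s); go(.465,.06,.023,180)"
```

```text
{'time_s': 3.9667, 'joints': array([ 0.1036,  0.5503,  2.0722,  0.    ,  0.5194, -1.4667]), 'dq': array([ 0.0059, -0.015 , -0.0061,  0.0032, -0.001 ,  0.0005]), 'joint_efforts': array([ -0.3575, -46.1391, -11.8303,  -0.0104,   0.0962,   0.0001]), 'tool_pos': array([0.4639, 0.0602, 0.0342]), 'eef_rot': array([-3.1416, -0.0004,  3.1411]), 'contact_force': array([ 0.8698,  0.2601, -1.051 ]), 'moment': array([0.0124, 0.0208, 0.0328]), 'width': 0.4348689967426522}
dp [-0.11 -0.02  1.12] ang [-0.   -0.02 -0.03] rows>=0.3 t=3.97
```

move_arm([
  {"dp": [0, 0, 0.5], "angular": [0, 0, 0]},
  {"dp": [0, 0, 0.9], "angular": [0, 0, 0]},
  {"dp": [0, 0, 1.0], "angular": [0, 0, 0]},
  {"dp": [0, 0, 1.05], "angular": [0, 0, 0]},
  {"dp": [0, 0, 1.05], "angular": [0, 0, 0]},
  {"dp": [0, 0, 1.05], "angular": [0, 0, 0]},
])

```text
time_s: 4.47
tool_pos: [0.464, 0.06, 0.0238]
eef_rot: [3.142, 0.0, 3.141]
contact_force: [0.8, -0.4, -1.5]
width: 0.435
```

move_arm([
  {"dp": [0, 0, 0.1], "angular": [0, 0, 0]},
  {"dp": [0, 0, 0.1], "angular": [0, 0, 0]},
  {"dp": [0, 0, 0.1], "angular": [0, 0, 0]},
])

```text
time_s: 4.72
tool_pos: [0.4641, 0.06, 0.0232]
eef_rot: [3.141, 0.001, 3.141]
contact_force: [-1.5, 0.6, 5.6]
width: 0.438
```

move_arm([
  {"dp": [0, 0, 0.1], "angular": [0, 0, 0]},
  {"dp": [0, 0, 0.1], "angular": [0, 0, 0]},
  {"dp": [0, 0, 0.1], "angular": [0, 0, 0]},
  {"dp": [0, 0, 0.1], "angular": [0, 0, 0]},
  {"dp": [0, 0, -2], "angular": [0, 0, 0]},
  {"dp": [0, 0, -5], "angular": [0, 0, 0]},
  {"dp": [0, 0, -8.5], "angular": [0, 0, 0]},
  {"dp": [0, 0, -8.5], "angular": [0, 0, 0]},
], claw=6)

```text
time_s: 5.38
tool_pos: [0.467, 0.0603, 0.1123]
eef_rot: [3.141, 0.008, 3.141]
contact_force: [1.7, 1.0, -0.1]
width: 0.684
```

```bash
python3 -c "
from h import *
snap('wrist','w4'); go(.4657,-.0545,.10,180);go(.4657,-.0545,.041,180)"
```

```text
5.3833 [0.467  0.0603 0.1123] [3.1408 0.0079 3.1406] [ 1.7042  1.0379 -0.0991] 6.007909143666282
dp [  0.04 -11.47   1.03] ang [ 0.04  0.36 -0.06] rows>=2.8 t=5.43
dp [  0.08 -11.47   6.93] ang [ 0.04  0.36 -0.06] rows>=3.2 t=5.43
```

View pics/w4.png

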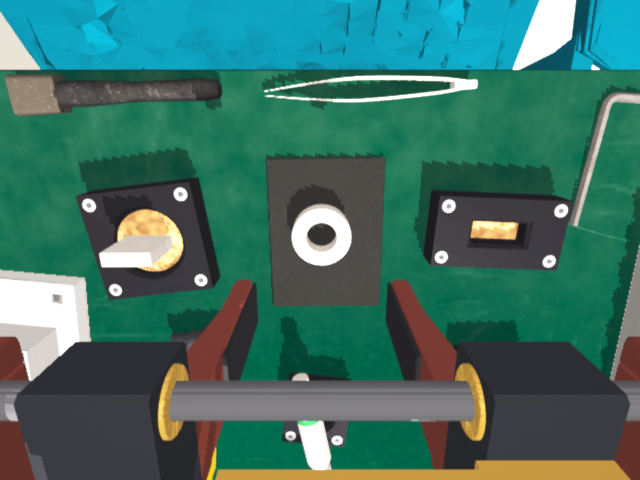

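move_arm([
  {"dp": [-0.15, -4, 0.5], "angular": [0, 0, 0]},
  {"dp": [-0.15, -8, 0.5], "angular": [0, 0, 0]},
  {"dp": [-0.15, -11.45, 0.5], "angular": [0, 0, 0]},
  {"dp": [-0.15, -11.45, 0.5], "angular": [0, 0, 0]},
  {"dp": [-0.15, -11.45, 0.5], "angular": [0, 0, 0]},
])

```text
time_s: 5.85
tool_pos: [0.4646, -0.0559, 0.1016]
eef_rot: [3.141, -0.002, 3.137]
contact_force: [1.0, 0.2, 1.4]
width: 0.687
```

Run:
```python
from h import *
p,d,T=snap('wrist','w5'); K,_=cam('wrist')
vv,uu=np.mgrid[:480,:640]
X=np.stack([(uu-K[0,2])/K[0,0]*d,(vv-K[1,2])/K[1,1]*d,d],-1)@T[:3,:3].T+T[:3,3]
m=(np.abs(X[...,0]-.466)<.03)&(np.abs(X[...,1]+.055)<.03)&(X[...,2]>.043)&(X[...,2]<.055)
q=X[m];print(len(q),cv2.minAreaRect(q[:,:2].astype(np.float32)*1000))
go(.4657,-.0545,.042,180)
```

```text
5.85 [ 0.4646 -0.0559  0.1016] [ 3.1413 -0.0016  3.1369] [0.9778 0.2214 1.3881] 6.035464188830046
926 ((465.509033203125, -54.98985290527344), (29.7901554107666, 9.855456352233887), 89.66181182861328)
dp [-0.13  0.04  5.97] ang [ 0.02 -0.1  -0.18] rows>=1.4 t=5.90
```

View pics/w5.png

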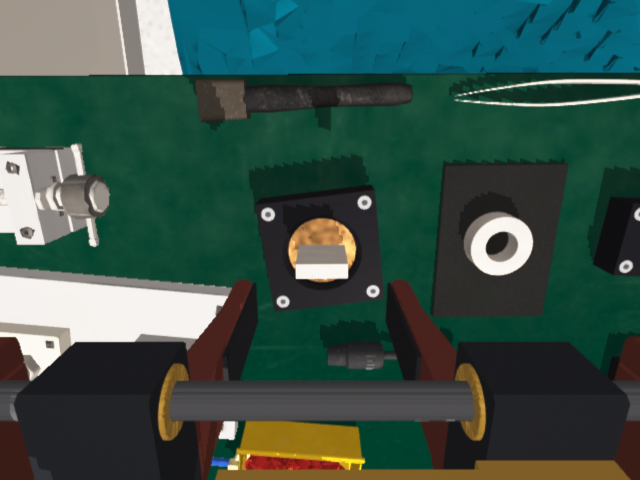

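move_arm([
  {"dp": [-0.1, 0, 2], "angular": [0, 0, 0]},
  {"dp": [-0.1, 0, 4], "angular": [0, 0, 0]},
  {"dp": [-0.1, 0, 5.5], "angular": [0, 0, 0]},
  {"dp": [-0.1, 0, 5.95], "angular": [0, 0, 0]},
  {"dp": [-0.1, 0, 5.95], "angular": [0, 0, 0]},
  {"dp": [-0.1, 0, 5.95], "angular": [0, 0, 0]},
  {"dp": [-0.1, 0, 5.95], "angular": [0, 0, 0]},
], claw=4.4)

```text
time_s: 6.48
tool_pos: [0.4667, -0.0541, 0.0437]
eef_rot: [-3.141, 0.001, 3.141]
contact_force: [0.0, -0.1, -0.6]
width: 0.499
```

move_arm([
  {"dp": [0, 0, 0], "angular": [0, 0, 0]},
  {"dp": [0, 0, 0], "angular": [0, 0, 0]},
  {"dp": [0, 0, 0], "angular": [0, 0, 0]},
  {"dp": [0, 0, 0], "angular": [0, 0, 0]},
  {"dp": [0, 0, 0], "angular": [0, 0, 0]},
  {"dp": [0, 0, 0], "angular": [0, 0, 0]},
], claw=2, squeeze=20)

```text
time_s: 6.98
tool_pos: [0.4668, -0.0546, 0.0438]
eef_rot: [-3.142, 0.001, 3.14]
contact_force: [-0.2, 1.6, 5.4]
width: 0.342
```

```bash
python3 -c "
from h import *
snap('wrist','w6')"
```

```text
6.9833 [ 0.4668 -0.0546  0.0438] [-3.1415  0.0012  3.1403] [-0.2297  1.5682  5.3943] 3.00074208708843
```

View pics/w6.png

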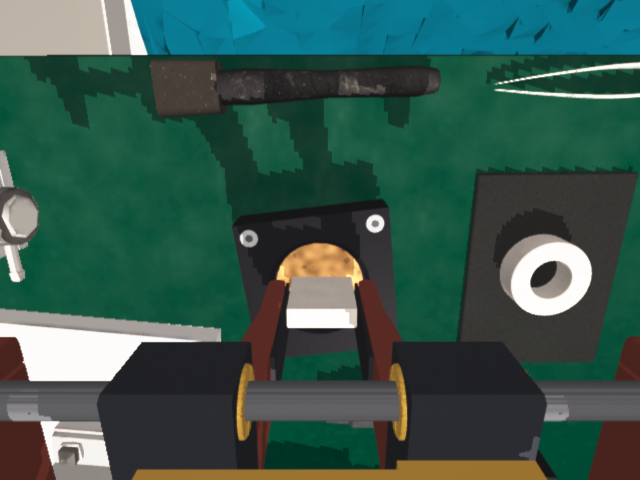

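move_arm([
  {"dp": [0, 0, -0.5], "angular": [0, 0, 0]},
  {"dp": [0, 0, -2.5], "angular": [0, 0, 0]},
  {"dp": [0, 0, -5.5], "angular": [0, 0, 0]},
  {"dp": [0.3, 4, -5.5], "angular": [0, 0, 0]},
  {"dp": [0.7, 8, -5.5], "angular": [0, 0, 0]},
  {"dp": [0.7, 12, -5.5], "angular": [0, 0, 0]},
  {"dp": [0.7, 16, -5.5], "angular": [0, 0, 1]},
  {"dp": [0.7, 20, -5.5], "angular": [0, 0, 2]},
  {"dp": [0.7, 23.2, -5.5], "angular": [0, 0, 2]},
  {"dp": [0.7, 23.2, -5.5], "angular": [0, 0, 2]},
  {"dp": [0.7, 23.2, -5.5], "angular": [0, 0, 2]},
  {"dp": [0.7, 23.2, -5.5], "angular": [0, 0, 2]},
  {"dp": [0.7, 23.2, -5.5], "angular": [0, 0, 2]},
])

```text
time_s: 8.12
tool_pos: [0.4592, 0.1764, 0.0981]
eef_rot: [-3.141, -0.001, 3.105]
contact_force: [-0.3, 0.4, -1.1]
width: 0.34
```

Run:
```python
from h import *
p,d,T=snap('wrist','w7'); K,_=cam('wrist')
vv,uu=np.mgrid[:480,:640]
X=np.stack([(uu-K[0,2])/K[0,0]*d,(vv-K[1,2])/K[1,1]*d,d],-1)@T[:3,:3].T+T[:3,3]
tp=ctrl.read_state()['tool_pos']
bot=tp[2]-.0298
m=(np.abs(X[...,0]-tp[0])<.012)&(np.abs(X[...,1]-tp[1])<.0145)&(X[...,2]>bot+.033)&(X[...,2]<bot+.037)
q=X[m];print(len(q),cv2.minAreaRect(q[:,:2].astype(np.float32)*1000),q[:,2].mean()-bot)
```

```text
8.1167 [0.4592 0.1764 0.0981] [-3.1411 -0.0007  3.1047] [-0.317   0.4441 -1.0858] 2.9839688239049145
1387 ((457.5946350097656, 176.30587768554688), (19.850921630859375, 28.6302547454834), 1.087218999862671) 0.03433520551648901
```

View pics/w7.png

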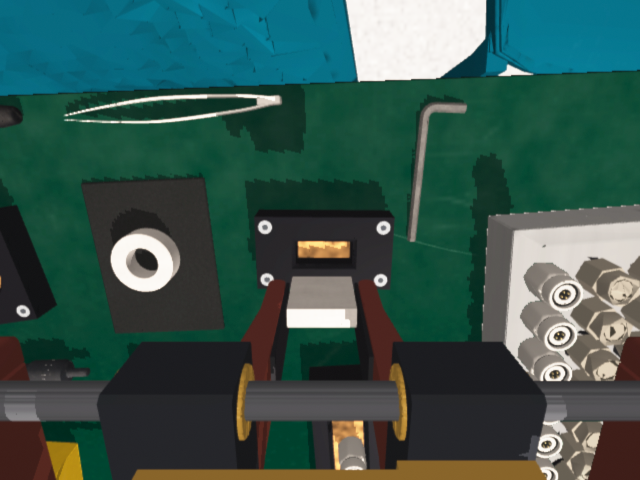

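Run:
```python
from h import *
z=np.load('w7.npz');p=z['p'];d=z['d'];T=z['T'];K,_=cam('wrist');g=cv2.cvtColor(p,cv2.COLOR_RGB2GRAY)
A=np.array([plane(K,T,cen(g,u,4),.020) for u in [(265,228),(383,228),(380,280),(267,281)]]);print(A,A.mean(0))
m=((g>215)).astype(np.uint8); m[:300]=0;m[332:]=0;m[:,:280]=0;m[:,365:]=0
c=max(cv2.findContours(m,0,1)[0],key=cv2.contourArea); print(cv2.boundingRect(c),cv2.contourArea(c))
Z=.0981-.0298+.035
q=np.array([plane(K,T,x[0],Z)[:2] for x in c])*1000; print(cv2.minAreaRect(q.astype(np.float32)))
# verticality: face normals via depth
for (u,v) in [(300,285),(320,285),(340,285),(300,300),(320,300),(340,300)]:
    X=T[:3,:3]@(d[v,u]*np.linalg.inv(K)@[u,v,1])+T[:3,3];print(X)
```

```text
[[0.4409 0.1438 0.02  ]
 [0.4435 0.2158 0.02  ]
 [0.4778 0.2143 0.02  ]
 [0.4754 0.1412 0.02  ]] [0.4594 0.1788 0.02  ]
(287, 309, 63, 18) 1003.5
((457.1643371582031, 176.0482177734375), (26.301584243774414, 8.01865291595459), 87.88379669189453)
[0.4535 0.1673 0.0776]
[0.4535 0.1769 0.0785]
[0.454  0.1866 0.0781]
[0.4529 0.1682 0.095 ]
[0.4531 0.177  0.0952]
[0.4538 0.1858 0.0944]
```

move_arm([
  {"dp": [-0.16, 0.23, 1.5], "angular": [0, 0, 0]},
  {"dp": [-0.16, 0.23, 3], "angular": [0, 0, 0]},
  {"dp": [-0.16, 0.23, 3.7], "angular": [0, 0, 0]},
  {"dp": [-0.16, 0.23, 3.7], "angular": [0, 0, 0]},
  {"dp": [-0.16, 0.23, 3.7], "angular": [0, 0, 0]},
])

```text
time_s: 8.58
tool_pos: [0.461, 0.1789, 0.061]
eef_rot: [-3.141, -0.001, 3.104]
contact_force: [0.6, -0.7, 0.7]
width: 0.333
```

```bash
python3 -c "
from h import *
snap('wrist','w8')"
```

```text
8.5833 [0.461  0.1789 0.061 ] [-3.1411 -0.0012  3.1044] [ 0.5821 -0.6829  0.7018] 2.9257359192457804
```

View pics/w8.png

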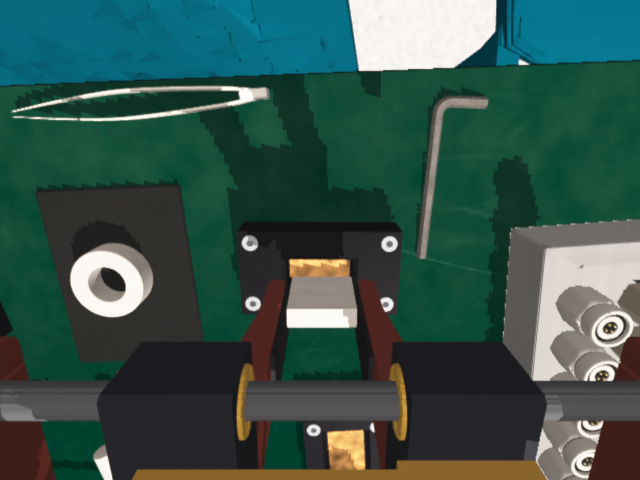

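move_arm([
  {"dp": [0, 0, 0.8], "angular": [0, 0, 0]},
  {"dp": [0, 0, 1.4], "angular": [0, 0, 0]},
  {"dp": [0, 0, 1.8], "angular": [0, 0, 0]},
  {"dp": [0, 0, 2.1], "angular": [0, 0, 0]},
  {"dp": [0, 0, 2.15], "angular": [0, 0, 0]},
  {"dp": [0, 0, 2.15], "angular": [0, 0, 0]},
  {"dp": [0, 0, 2.15], "angular": [0, 0, 0]},
])

```text
time_s: 9.22
tool_pos: [0.4612, 0.1798, 0.0397]
eef_rot: [-3.142, -0.0, 3.106]
contact_force: [-0.8, -0.9, -1.7]
width: 0.34
```

move_arm([
  {"dp": [0, 0, 0.1], "angular": [0, 0, 0]},
  {"dp": [0, 0, 0.15], "angular": [0, 0, 0]},
  {"dp": [0, 0, 0.15], "angular": [0, 0, 0]},
  {"dp": [0, 0, 0.15], "angular": [0, 0, 0]},
])

```text
time_s: 9.55
tool_pos: [0.4613, 0.1797, 0.0383]
eef_rot: [3.142, 0.0, 3.106]
contact_force: [-0.4, -0.6, -1.0]
width: 0.338
```

move_arm([
  {"dp": [0, 0, 0.1], "angular": [0, 0, 0]},
  {"dp": [0, 0, 0.1], "angular": [0, 0, 0]},
  {"dp": [0, 0, 0.1], "angular": [0, 0, 0]},
])

```text
time_s: 9.8
tool_pos: [0.4614, 0.1798, 0.0378]
eef_rot: [3.141, 0.001, 3.106]
contact_force: [-1.4, -0.6, 7.5]
width: 0.34
```

move_arm([
  {"dp": [0, 0, -0.05], "angular": [0, 0, 0]},
  {"dp": [0, 0, -0.05], "angular": [0, 0, 0]},
  {"dp": [0, 0, -0.05], "angular": [0, 0, 0]},
  {"dp": [0, 0, -0.05], "angular": [0, 0, 0]},
  {"dp": [0, 0, -2], "angular": [0, 0, 0]},
  {"dp": [0, 0, -5], "angular": [0, 0, 0]},
  {"dp": [0, 0, -7], "angular": [0, 0, 0]},
  {"dp": [0, 0, -7], "angular": [0, 0, 0]},
], claw=4.8)

```text
time_s: 10.47
tool_pos: [0.4634, 0.1805, 0.1104]
eef_rot: [3.139, 0.005, 3.106]
contact_force: [0.9, -0.3, -0.2]
width: 0.547
```

```bash
python3 -c "
from h import *
snap('wrist','w9'); go(.464,.060,.085,178);go(.464,.060,.0305,178)"
```

```text
10.4667 [0.4634 0.1805 0.1104] [3.1394 0.0054 3.1057] [ 0.905  -0.2586 -0.1619] 4.801979334094489
dp [ -0.57 -12.01   2.36] ang [ 0.09  0.22 -0.06] rows>=2.9 t=10.52
dp [ -0.54 -12.02   7.81] ang [ 0.09  0.22 -0.06] rows>=3.4 t=10.52
```

View pics/w9.png

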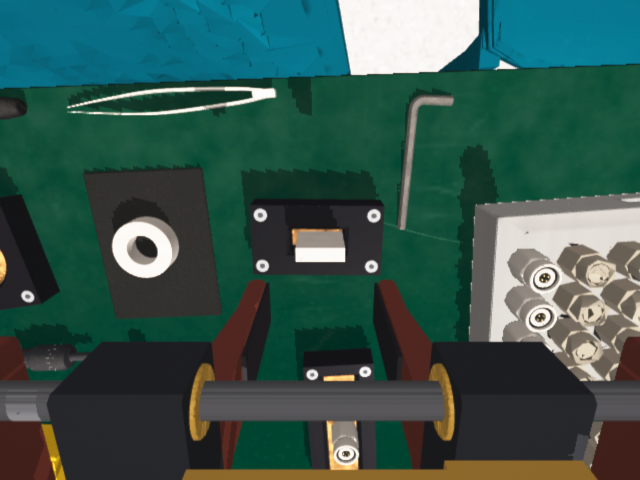

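move_arm([
  {"dp": [-0.4, -4, 0.5], "angular": [0, 0, 0]},
  {"dp": [-0.5, -8, 1], "angular": [0, 0, 0]},
  {"dp": [-0.55, -11.95, 2], "angular": [0, 0, 0]},
  {"dp": [-0.55, -11.95, 4], "angular": [0, 0, 0]},
  {"dp": [-0.55, -11.95, 5], "angular": [0, 0, 0]},
  {"dp": [-0.55, -11.95, 5], "angular": [0, 0, 0]},
  {"dp": [-0.55, -11.95, 5], "angular": [0, 0, 0]},
], claw=6)

```text
time_s: 11.1
tool_pos: [0.4616, 0.0606, 0.0562]
eef_rot: [-3.141, -0.003, 3.106]
contact_force: [0.6, -1.0, 0.2]
width: 0.684
```

Run:
```python
from h import *
p,d,T=snap('wrist','w10'); K,_=cam('wrist')
vv,uu=np.mgrid[:480,:640]
X=np.stack([(uu-K[0,2])/K[0,0]*d,(vv-K[1,2])/K[1,1]*d,d],-1)@T[:3,:3].T+T[:3,3]
m=(np.abs(X[...,0]-.464)<.024)&(np.abs(X[...,1]-.06)<.024)&(X[...,2]>.014)&(X[...,2]<.02)
q=X[m];print(len(q),cv2.minEnclosingCircle(q[:,:2].astype(np.float32)*1000))
go(.464,.060,.023,178)
```

```text
11.1 [0.4616 0.0606 0.0562] [-3.1413 -0.0026  3.1065] [ 0.602  -0.9506  0.2324] 6.005647725647308
3073 ((462.15106201171875, 61.18761444091797), 20.45317840576172)
dp [-0.19 -0.08  3.38] ang [-0.01 -0.06  0.02] rows>=0.8 t=11.15
```

move_arm([
  {"dp": [0, 0.05, 1.5], "angular": [0, 0, 0]},
  {"dp": [0, 0.05, 2.8], "angular": [0, 0, 0]},
  {"dp": [0, 0.05, 3.3], "angular": [0, 0, 0]},
  {"dp": [0, 0.05, 3.3], "angular": [0, 0, 0]},
  {"dp": [0, 0.05, 3.3], "angular": [0, 0, 0]},
])

```text
time_s: 11.57
tool_pos: [0.4626, 0.0612, 0.0245]
eef_rot: [3.142, 0.0, 3.107]
contact_force: [0.6, 0.2, 0.5]
width: 0.681
```

move_arm([
  {"dp": [0, 0, 0.13], "angular": [0, 0, 0]},
  {"dp": [0, 0, 0.13], "angular": [0, 0, 0]},
  {"dp": [0, 0, 0.13], "angular": [0, 0, 0]},
])

```text
time_s: 11.82
tool_pos: [0.4628, 0.0607, 0.0234]
eef_rot: [3.141, 0.001, 3.106]
contact_force: [-0.1, -0.1, -0.0]
width: 0.684
```

move_arm([
  {"dp": [0, 0, 0], "angular": [0, 0, 0]},
  {"dp": [0, 0, 0], "angular": [0, 0, 0]},
  {"dp": [0, 0, 0], "angular": [0, 0, 0]},
  {"dp": [0, 0, 0], "angular": [0, 0, 0]},
  {"dp": [0, 0, 0], "angular": [0, 0, 0]},
  {"dp": [0, 0, 0], "angular": [0, 0, 0]},
], claw=3)

```text
time_s: 12.32
tool_pos: [0.4624, 0.0605, 0.023]
eef_rot: [-3.142, 0.0, 3.106]
contact_force: [0.0, -0.9, 2.3]
width: 0.439
```

move_arm([
  {"dp": [0, 0, -0.5], "angular": [0, 0, 0]},
  {"dp": [0, 0, -2], "angular": [0, 0, 0]},
  {"dp": [0, 0, -5], "angular": [0, 0, 0]},
  {"dp": [-0.3, -4, -5], "angular": [0, 0, 0]},
  {"dp": [-0.6, -8, -5], "angular": [0, 0, 0]},
  {"dp": [-0.66, -11.45, -5], "angular": [0, 0, 0]},
  {"dp": [-0.66, -11.45, -5], "angular": [0, 0, 0]},
  {"dp": [-0.66, -11.45, -5], "angular": [0, 0, 0]},
  {"dp": [-0.66, -11.45, -5], "angular": [0, 0, 0]},
  {"dp": [-0.66, -11.45, -5], "angular": [0, 0, 0]},
])

```text
time_s: 13.15
tool_pos: [0.4647, -0.0533, 0.0728]
eef_rot: [3.141, -0.0, 3.107]
contact_force: [1.5, -0.5, -0.6]
width: 0.439
```

Run:
```python
from h import *
p,d,T=snap('wrist','w11'); K,_=cam('wrist')
vv,uu=np.mgrid[:480,:640]
X=np.stack([(uu-K[0,2])/K[0,0]*d,(vv-K[1,2])/K[1,1]*d,d],-1)@T[:3,:3].T+T[:3,3]
tp=ctrl.read_state()['tool_pos']; zt=tp[2]-.006
m=(np.abs(X[...,0]-tp[0])<.024)&(np.abs(X[...,1]-tp[1])<.0205)&(abs(X[...,2]-zt)<.002)
q=X[m];print(len(q),cv2.minEnclosingCircle(q[:,:2].astype(np.float32)*1000))
A=np.c_[q[:,:2],np.ones(len(q))];print(np.linalg.lstsq(A,q[:,2],rcond=None)[0])
```

```text
13.15 [ 0.4647 -0.0533  0.0728] [ 3.1414 -0.0005  3.1066] [ 1.4577 -0.5466 -0.6178] 3.850273398016153
4144 ((463.4239807128906, -53.389503479003906), 23.379539489746094)
[0.     0.0009 0.0663]
```

View pics/w11.png

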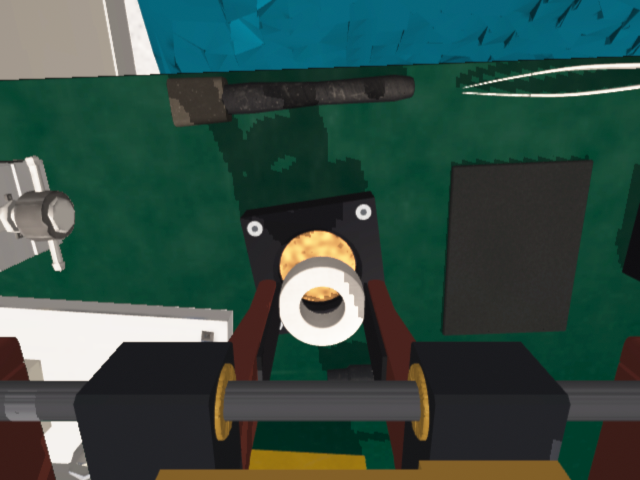

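Run:
```python
from h import *
z=np.load('w11.npz');T=z['T'];K,_=cam('wrist');g=cv2.cvtColor(z['p'],cv2.COLOR_RGB2GRAY)
for u in [(322,258),(322,346),(280,303),(365,303)]: print(plane(K,T,u,.0668 if u[1]>300 else .0668))
A=[plane(K,T,cen(g,u,4),.02) for u in [(255,228),(363,212)]];print(A)
```

```text
[ 0.4402 -0.0511  0.0668]
[ 0.4838 -0.0526  0.0668]
[ 0.461  -0.0707  0.0668]
[ 0.4623 -0.0326  0.0668]
[array([ 0.4384, -0.087 ,  0.02  ]), array([ 0.4323, -0.0286,  0.02  ])]
```

move_arm([
  {"dp": [-0.08, -0.15, 1.5], "angular": [0, 0, 0]},
  {"dp": [-0.08, -0.15, 2.7], "angular": [0, 0, 0]},
  {"dp": [-0.08, -0.15, 3.3], "angular": [0, 0, 0]},
  {"dp": [-0.08, -0.15, 3.6], "angular": [0, 0, 0]},
  {"dp": [-0.08, -0.15, 3.7], "angular": [0, 0, 0]},
  {"dp": [-0.08, -0.15, 3.7], "angular": [0, 0, 0]},
  {"dp": [-0.08, -0.15, 3.7], "angular": [0, 0, 0]},
])

```text
time_s: 13.78
tool_pos: [0.4659, -0.0555, 0.0362]
eef_rot: [-3.142, 0.0, 3.106]
contact_force: [0.1, 0.0, -0.3]
width: 0.435
```

move_arm([
  {"dp": [0, 0, 0.1], "angular": [0, 0, 0]},
  {"dp": [0, 0, 0.15], "angular": [0, 0, 0]},
  {"dp": [0, 0, 0.18], "angular": [0, 0, 0]},
  {"dp": [0, 0, 0.18], "angular": [0, 0, 0]},
  {"dp": [0, 0, 0.18], "angular": [0, 0, 0]},
])

```text
time_s: 14.2
tool_pos: [0.4657, -0.0557, 0.0342]
eef_rot: [-3.142, 0.0, 3.106]
contact_force: [0.7, 0.1, -1.1]
width: 0.433
```

move_arm([
  {"dp": [0, 0, 0.08], "angular": [0, 0, 0]},
  {"dp": [0, 0, 0.08], "angular": [0, 0, 0]},
  {"dp": [0, 0, 0.08], "angular": [0, 0, 0]},
])

```text
time_s: 14.45
tool_pos: [0.4658, -0.0557, 0.0339]
eef_rot: [-3.142, 0.0, 3.106]
contact_force: [-2.4, -0.2, 8.5]
width: 0.438
```

move_arm([
  {"dp": [0, 0, 0], "angular": [0, 0, 0]},
  {"dp": [0, 0, 0], "angular": [0, 0, 0]},
  {"dp": [0, 0, 0], "angular": [0, 0, 0]},
  {"dp": [0, 0, 0], "angular": [0, 0, 0]},
  {"dp": [0, 0, -2], "angular": [0, 0, 0]},
  {"dp": [0, 0, -5], "angular": [0, 0, 0]},
  {"dp": [0, 2, -8], "angular": [0, 0, 0]},
  {"dp": [0, 6, -10], "angular": [0, 0, 0]},
  {"dp": [-1, 10, -10], "angular": [0, 0, 0]},
  {"dp": [-3, 11.5, -10], "angular": [0, 0, -6]},
  {"dp": [-7, 11.5, -10], "angular": [0, 0, -11.9]},
  {"dp": [-11, 11.5, -10], "angular": [0, 0, -11.9]},
  {"dp": [-14.1, 11.5, -10], "angular": [0, 0, -11.9]},
  {"dp": [-14.1, 11.5, -10], "angular": [0, 0, -11.9]},
  {"dp": [-14.1, 11.5, -10], "angular": [0, 0, -11.9]},
  {"dp": [-14.1, 11.5, -10], "angular": [0, 0, -11.9]},
], claw=5.6)

```text
time_s: 15.78
tool_pos: [0.6092, 0.0541, 0.1324]
eef_rot: [3.141, -0.002, -2.97]
contact_force: [-0.3, 0.0, -0.4]
width: 0.638
```

Run:
```python
from h import *
p,d,T=snap('wrist','w12'); K,_=cam('wrist')
vv,uu=np.mgrid[:480,:640]
X=np.stack([(uu-K[0,2])/K[0,0]*d,(vv-K[1,2])/K[1,1]*d,d],-1)@T[:3,:3].T+T[:3,3]
m=(np.abs(X[...,0]-.611)<.07)&(np.abs(X[...,1]-.055)<.03)&(X[...,2]>.027)&(X[...,2]<.045)
q=X[m];print(len(q),cv2.minAreaRect(q[:,:2].astype(np.float32)*1000))
snap('scene','s12')
```

```text
15.7833 [0.6092 0.0541 0.1324] [ 3.1413 -0.0025 -2.9699] [-0.2823  0.015  -0.3771] 5.599288170079749
3211 ((611.0690307617188, 54.27951431274414), (96.29828643798828, 18.84625816345215), 10.3195219039917)
15.8333 [0.6089 0.0541 0.1326] [ 3.1413 -0.0024 -2.97  ] [-0.4992 -0.6317 -0.5329] 5.5728960812961725
```

View pics/w12.png

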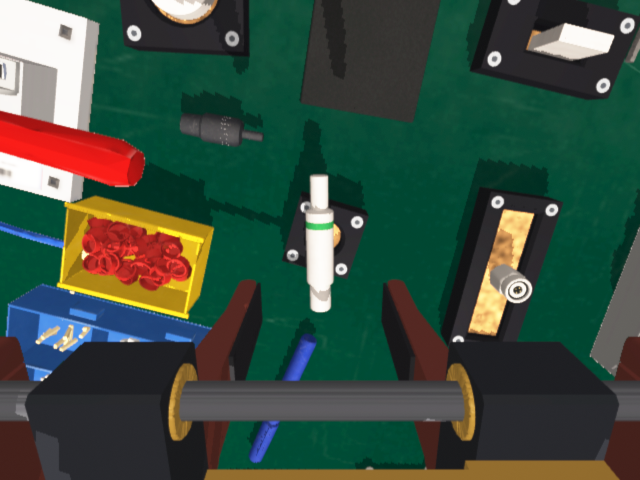

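View pics/s12.png

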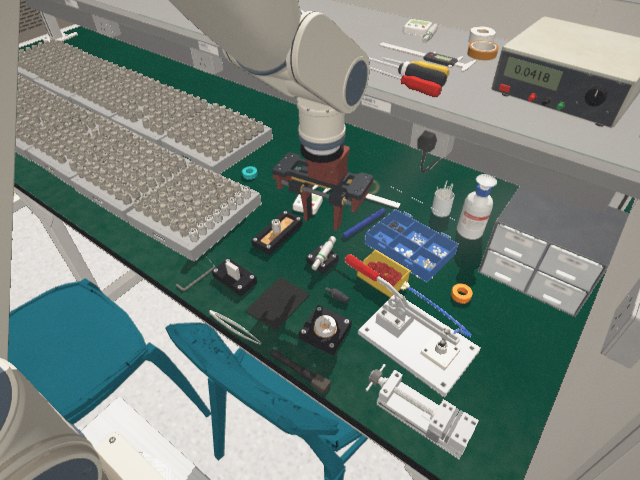

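Run:
```python
from h import *
z=np.load('w12.npz');T=z['T'];K,_=cam('wrist');g=cv2.cvtColor(z['p'],cv2.COLOR_RGB2GRAY)
for S in ([(307,207),(357,222),(341,269),(292,255)],[(497,201),(551,210),(459,340)]):
    A=np.array([plane(K,T,cen(g,u,4),.02)[:2] for u in S]);print(A,A.mean(0))
```

```text
[[0.5878 0.0395]
 [0.5923 0.0777]
 [0.6294 0.0733]
 [0.6229 0.0364]] [0.6081 0.0567]
[[0.5616 0.1703]
 [0.5612 0.2095]
 [0.6708 0.1742]] [0.5979 0.1847]
```

move_arm([
  {"dp": [-0.18, 0, 3], "angular": [0, 0, 0]},
  {"dp": [-0.18, 0, 6], "angular": [0, 0, 0]},
  {"dp": [-0.18, 0, 8], "angular": [0, 0, 0]},
  {"dp": [-0.18, 0, 8.5], "angular": [0, 0, 0]},
  {"dp": [-0.18, 0, 8.5], "angular": [0, 0, 0]},
  {"dp": [-0.18, 0, 8.5], "angular": [0, 0, 0]},
], claw=4)

```text
time_s: 16.38
tool_pos: [0.6124, 0.0546, 0.049]
eef_rot: [-3.142, 0.0, -2.97]
contact_force: [-0.8, 1.5, 0.1]
width: 0.454
```

Run:
```python
from h import *
p,d,T=snap('wrist','w13'); snap('side','d13'); go(.611,.0545,.0385,189.9)
```

```text
16.3833 [0.6124 0.0546 0.049 ] [-3.1416  0.0002 -2.9697] [-0.7737  1.5407  0.0765] 3.9880826902740885
16.4333 [0.6131 0.0546 0.0497] [-3.1414  0.0017 -2.9698] [-0.3009 -1.279   0.6961] 3.9832712870598663
dp [0.24 0.03 1.14] ang [-0.01  0.14 -0.06] rows>=0.3 t=16.48
```

View pics/w13.png

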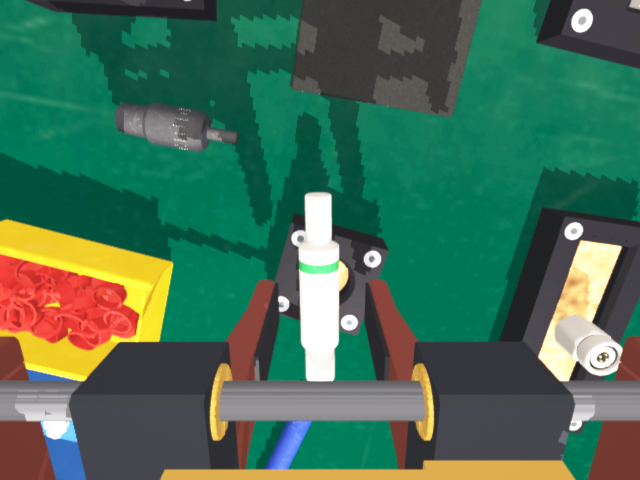

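View pics/d13.png

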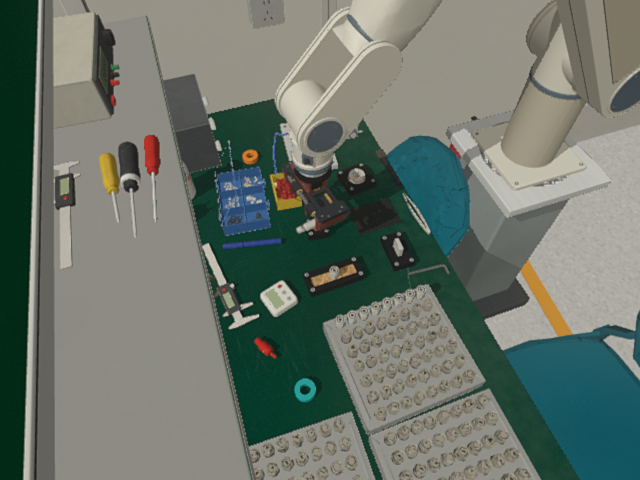

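move_arm([
  {"dp": [0.1, 0, 0.6], "angular": [0, 0, 0]},
  {"dp": [0.1, 0, 1.05], "angular": [0, 0, 0]},
  {"dp": [0.1, 0, 1.05], "angular": [0, 0, 0]},
  {"dp": [0.1, 0, 1.05], "angular": [0, 0, 0]},
  {"dp": [0.1, 0, 1.05], "angular": [0, 0, 0]},
])

```text
time_s: 16.9
tool_pos: [0.6115, 0.0544, 0.0378]
eef_rot: [-3.142, -0.0, -2.97]
contact_force: [-0.2, -0.0, 1.1]
width: 0.457
```

move_arm([
  {"dp": [0, 0, 0], "angular": [0, 0, 0]},
  {"dp": [0, 0, 0], "angular": [0, 0, 0]},
  {"dp": [0, 0, 0], "angular": [0, 0, 0]},
  {"dp": [0, 0, 0], "angular": [0, 0, 0]},
  {"dp": [0, 0, 0], "angular": [0, 0, 0]},
  {"dp": [0, 0, 0], "angular": [0, 0, 0]},
  {"dp": [0, 0, 0], "angular": [0, 0, 0]},
], claw=1, squeeze=25)

```text
time_s: 17.48
tool_pos: [0.6116, 0.0544, 0.0379]
eef_rot: [-3.142, 0.0, -2.97]
contact_force: [-0.1, -0.5, 1.3]
width: 0.214
```

move_arm([
  {"dp": [0, 0, -0.5], "angular": [0, 0, 0]},
  {"dp": [0, 0, -2], "angular": [0, 0, 0]},
  {"dp": [0, 0, -5], "angular": [0, 0, 0]},
  {"dp": [0, 0, -7], "angular": [0, 0, 0]},
  {"dp": [0, 0, -7], "angular": [0, 0, 0]},
])

```text
time_s: 17.9
tool_pos: [0.6141, 0.0546, 0.112]
eef_rot: [-3.141, 0.007, -2.97]
contact_force: [0.1, -0.8, -1.0]
width: 0.215
```

Run:
```python
from h import *
p,d,T=snap('wrist','w14'); go(.465,.06,.10,181.5);go(.465,.06,.03,181.5)
```

```text
17.9 [0.6141 0.0546 0.112 ] [-3.1409  0.0065 -2.9698] [ 0.0706 -0.7903 -1.0425] 1.8867177548202847
dp [14.5   3.07  0.95] ang [-0.01  0.26  8.34] rows>=3.6 t=17.95
dp [14.53  3.07  7.95] ang [-0.01  0.26  8.34] rows>=4.0 t=17.95
```

View pics/w14.png

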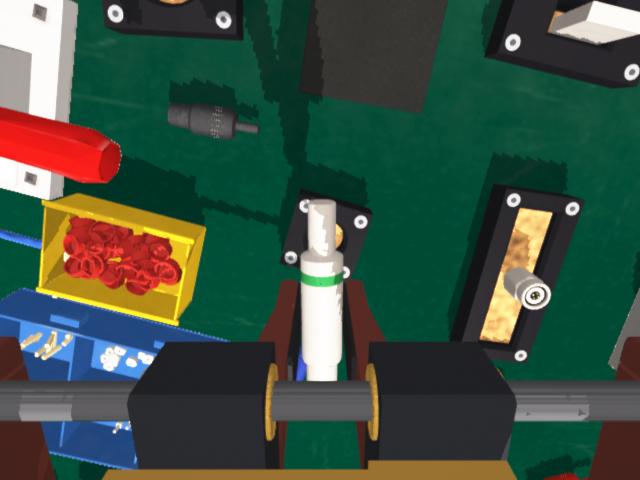

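move_arm([
  {"dp": [4, 0.8, 0], "angular": [0, 0, 3]},
  {"dp": [8, 1.6, 0], "angular": [0, 0, 6]},
  {"dp": [12, 2.4, 0], "angular": [0, 0, 8.3]},
  {"dp": [14.3, 3.05, 2], "angular": [0, 0, 8.3]},
  {"dp": [14.3, 3.05, 5], "angular": [0, 0, 8.3]},
  {"dp": [14.3, 3.05, 7.2], "angular": [0, 0, 8.3]},
  {"dp": [14.3, 3.05, 7.8], "angular": [0, 0, 8.3]},
  {"dp": [14.3, 3.05, 7.8], "angular": [0, 0, 8.3]},
  {"dp": [14.3, 3.05, 7.8], "angular": [0, 0, 8.3]},
  {"dp": [14.3, 3.05, 7.8], "angular": [0, 0, 8.3]},
])

```text
time_s: 18.78
tool_pos: [0.4661, 0.06, 0.0304]
eef_rot: [3.142, 0.001, -3.115]
contact_force: [0.7, 0.4, -0.5]
width: 0.215
```

move_arm([
  {"dp": [0, 0, 0.4], "angular": [0, 0, 0]},
  {"dp": [0, 0, 0.7], "angular": [0, 0, 0]},
  {"dp": [0, 0, 0.85], "angular": [0, 0, 0]},
  {"dp": [0, 0, 0.9], "angular": [0, 0, 0]},
  {"dp": [0, 0, 0.9], "angular": [0, 0, 0]},
  {"dp": [0, 0, 0.9], "angular": [0, 0, 0]},
])

```text
time_s: 19.28
tool_pos: [0.4654, 0.06, 0.0208]
eef_rot: [3.142, 0.0, -3.115]
contact_force: [0.2, -0.6, -0.8]
width: 0.214
```

move_arm([
  {"dp": [0, 0, 0.08], "angular": [0, 0, 0]},
  {"dp": [0, 0, 0.12], "angular": [0, 0, 0]},
  {"dp": [0, 0, 0.12], "angular": [0, 0, 0]},
  {"dp": [0, 0, 0.12], "angular": [0, 0, 0]},
])

```text
time_s: 19.62
tool_pos: [0.4655, 0.06, 0.0208]
eef_rot: [3.142, 0.001, -3.115]
contact_force: [-3.4, 0.3, 19.1]
width: 0.213
```

move_arm([
  {"dp": [0, 0, -0.1], "angular": [0, 0, 0]},
  {"dp": [0, 0, -0.1], "angular": [0, 0, 0]},
  {"dp": [0, 0, -0.1], "angular": [0, 0, 0]},
  {"dp": [0, 0, -0.1], "angular": [0, 0, 0]},
  {"dp": [0, 0, -2], "angular": [0, 0, 0]},
  {"dp": [0, 0, -5], "angular": [0, 0, 0]},
  {"dp": [0, 0, -8.5], "angular": [0, 0, 0]},
  {"dp": [-3, 2.5, -10], "angular": [0, 0, 0]},
  {"dp": [-6, 5, -10], "angular": [0, 0, 0]},
  {"dp": [-9, 7.5, -10], "angular": [0, 0, 0]},
  {"dp": [-12, 10, -10], "angular": [0, 0, 0]},
  {"dp": [-15.5, 12.8, -10], "angular": [0, 0, 0]},
  {"dp": [-15.5, 12.8, -10], "angular": [0, 0, 0]},
  {"dp": [-15.5, 12.8, -10], "angular": [0, 0, 0]},
  {"dp": [-15.5, 12.8, -10], "angular": [0, 0, 0]},
], claw=4.4)

```text
time_s: 20.87
tool_pos: [0.6157, 0.1917, 0.1186]
eef_rot: [-3.141, -0.002, -3.114]
contact_force: [-0.1, 0.5, -0.6]
width: 0.504
```

Run:
```python
from h import *
p,d,T=snap('wrist','w15'); K,_=cam('wrist')
vv,uu=np.mgrid[:480,:640]
X=np.stack([(uu-K[0,2])/K[0,0]*d,(vv-K[1,2])/K[1,1]*d,d],-1)@T[:3,:3].T+T[:3,3]
m=(np.abs(X[...,0]-.617)<.02)&(np.abs(X[...,1]-.192)<.02)&(X[...,2]>.036)&(X[...,2]<.046)
q=X[m];print(len(q),cv2.minEnclosingCircle(q[:,:2].astype(np.float32)*1000),q[:,2].max())
m=(np.abs(X[...,0]-.617)<.02)&(np.abs(X[...,1]-.192)<.02)&(X[...,2]>.024)&(X[...,2]<.046)
q=X[m];print(len(q),cv2.minAreaRect(q[:,:2].astype(np.float32)*1000),np.histogram(q[:,2],8))
cv2.imwrite('pics/w15c.png',cv2.resize(p[150:400,180:480,::-1],None,fx=2.4,fy=2.4,interpolation=cv2.INTER_CUBIC))
```

```text
20.8667 [0.6157 0.1917 0.1186] [-3.1408 -0.0023 -3.1142] [-0.1416  0.4895 -0.58  ] 4.42078654523515
688 ((616.520751953125, 193.83197021484375), 9.511917114257812) 0.042097682491991084
859 ((616.0674438476562, 193.88238525390625), (19.47376251220703, 18.486042022705078), 12.843024253845215) (array([ 24,  30,  35,  54,  18,  34, 388, 276]), array([0.0241, 0.0263, 0.0286, 0.0308, 0.0331, 0.0353, 0.0376, 0.0398,
       0.0421]))
```

View pics/w15.png

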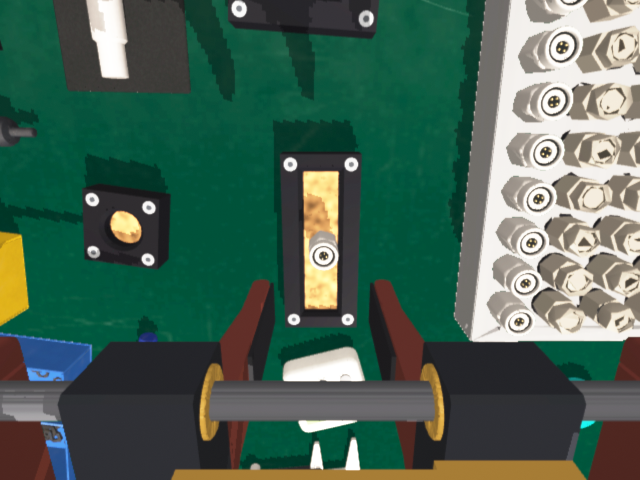

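View pics/w15c.png

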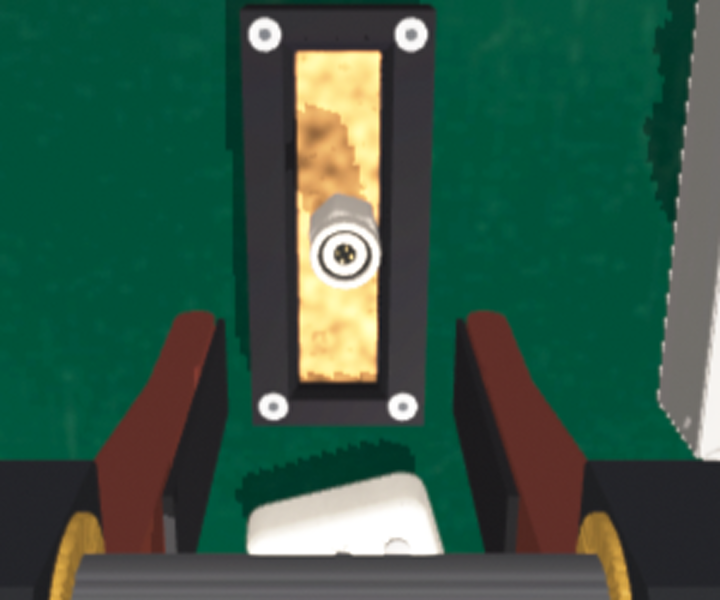

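Run:
```python
import cv2
p=cv2.imread('pics/w15.png'); cv2.imwrite('pics/w15d.png',cv2.resize(p[220:280,290:360],None,fx=8,fy=8,interpolation=cv2.INTER_NEAREST))
```

```text
(no output)
```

View pics/w15d.png

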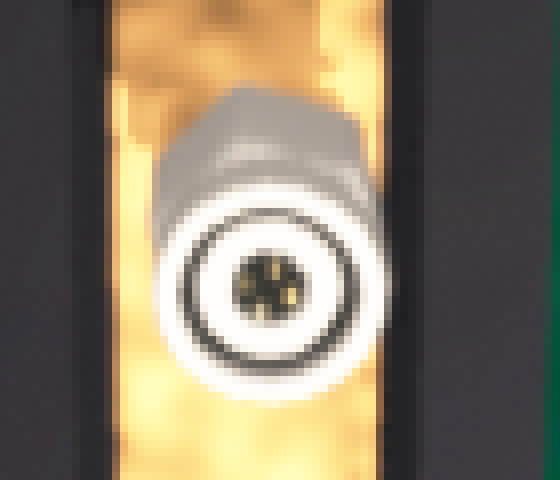

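Run:
```python
from h import *
go(.6165,.1936,.065,193.5)
```

```text
dp [-0.14  0.23  5.37] ang [ -0.03  -0.15 -11.96] rows>=1.7 t=20.92
```

move_arm([
  {"dp": [-0.1, 0.2, 1], "angular": [0, 0, -7]},
  {"dp": [-0.1, 0.2, 3], "angular": [0, 0, -12]},
  {"dp": [-0.1, 0.2, 4.8], "angular": [0, 0, -12]},
  {"dp": [-0.1, 0.2, 5.4], "angular": [0, 0, -12]},
  {"dp": [-0.1, 0.2, 5.4], "angular": [0, 0, -12]},
  {"dp": [-0.1, 0.2, 5.4], "angular": [0, 0, -12]},
  {"dp": [-0.1, 0.2, 5.4], "angular": [0, 0, -12]},
], claw=4)

```text
time_s: 21.5
tool_pos: [0.6182, 0.1939, 0.0667]
eef_rot: [3.142, 0.001, -2.906]
contact_force: [-0.6, 1.2, -0.3]
width: 0.456
```

Run:
```python
from h import *
p,d,T=snap('wrist','w16'); K,_=cam('wrist')
vv,uu=np.mgrid[:480,:640]
X=np.stack([(uu-K[0,2])/K[0,0]*d,(vv-K[1,2])/K[1,1]*d,d],-1)@T[:3,:3].T+T[:3,3]
m=(np.abs(X[...,0]-.617)<.02)&(np.abs(X[...,1]-.192)<.02)&(X[...,2]>.038)&(X[...,2]<.046)
q=X[m];print(len(q),cv2.minEnclosingCircle(q[:,:2].astype(np.float32)*1000))
cv2.imwrite('pics/w16c.png',cv2.resize(p[200:400,210:430,::-1],None,fx=3,fy=3,interpolation=cv2.INTER_CUBIC))
```

```text
21.5 [0.6182 0.1939 0.0667] [ 3.1415  0.0012 -2.906 ] [-0.6322  1.1988 -0.3334] 4.000523520670817
1002 ((616.52978515625, 193.88925170898438), 9.66005802154541)
```

View pics/w16c.png

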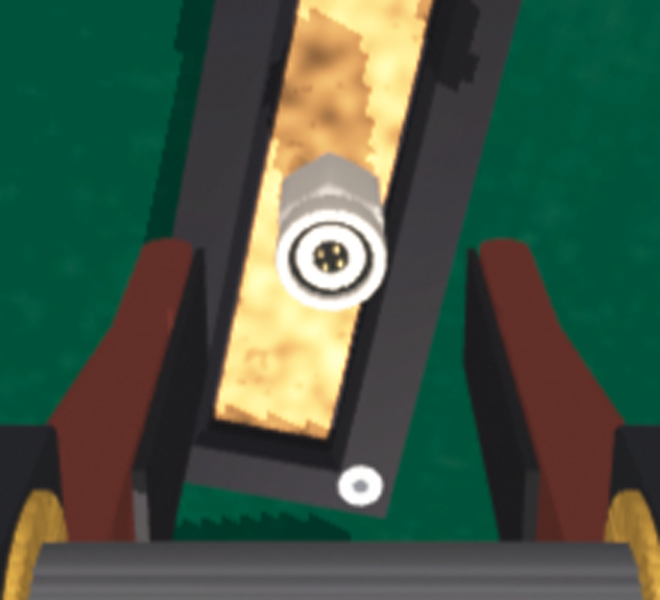

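move_arm([
  {"dp": [0.12, 0, 1.2], "angular": [0, 0, 0]},
  {"dp": [0.12, 0, 2.3], "angular": [0, 0, 0]},
  {"dp": [0.12, 0, 2.75], "angular": [0, 0, 0]},
  {"dp": [0.12, 0, 2.75], "angular": [0, 0, 0]},
  {"dp": [0.12, 0, 2.75], "angular": [0, 0, 0]},
  {"dp": [0.12, 0, 2.75], "angular": [0, 0, 0]},
])

```text
time_s: 22.05
tool_pos: [0.6167, 0.1939, 0.0379]
eef_rot: [-3.142, -0.0, -2.905]
contact_force: [-0.2, -1.0, 0.2]
width: 0.458
```

move_arm([
  {"dp": [0, 0, 0], "angular": [0, 0, 0]},
  {"dp": [0, 0, 0], "angular": [0, 0, 0]},
  {"dp": [0, 0, 0], "angular": [0, 0, 0]},
  {"dp": [0, 0, 0], "angular": [0, 0, 0]},
  {"dp": [0, 0, 0], "angular": [0, 0, 0]},
  {"dp": [0, 0, 0], "angular": [0, 0, 0]},
  {"dp": [0, 0, 0], "angular": [0, 0, 0]},
], claw=1, squeeze=18)

```text
time_s: 22.63
tool_pos: [0.6168, 0.1939, 0.0383]
eef_rot: [3.142, 0.0, -2.905]
contact_force: [-0.6, 0.2, 1.8]
width: 0.205
```

Run:
```python
from h import *
p,d,T=snap('wrist','w17')
cv2.imwrite('pics/w17c.png',cv2.resize(p[200:400,210:430,::-1],None,fx=3,fy=3,interpolation=cv2.INTER_CUBIC))
go(.6085,.0568,.10,193.5)
```

```text
22.6333 [0.6168 0.1939 0.0383] [ 3.1416  0.0004 -2.9052] [-0.6034  0.2     1.8168] 1.7971593253902018
dp [  4.02 -13.13  -6.17] ang [0.   0.02 0.04] rows>=3.6 t=22.68
```

View pics/w17c.png

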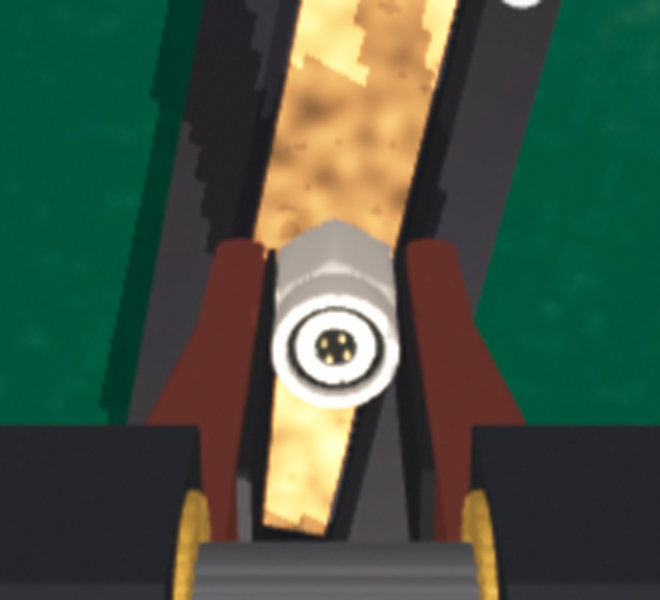

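move_arm([
  {"dp": [0, 0, -0.5], "angular": [0, 0, 0]},
  {"dp": [0, 0, -2], "angular": [0, 0, 0]},
  {"dp": [0, 0, -5], "angular": [0, 0, 0]},
  {"dp": [1, -3.5, -6], "angular": [0, 0, 0]},
  {"dp": [2, -7, -6], "angular": [0, 0, 0]},
  {"dp": [3, -10.5, -6], "angular": [0, 0, 0]},
  {"dp": [4, -13.1, -6], "angular": [0, 0, 0]},
  {"dp": [4, -13.1, -6], "angular": [0, 0, 0]},
  {"dp": [4, -13.1, -6], "angular": [0, 0, 0]},
  {"dp": [4, -13.1, -6], "angular": [0, 0, 0]},
  {"dp": [4, -13.1, -6], "angular": [0, 0, 0]},
])

```text
time_s: 23.6
tool_pos: [0.6088, 0.0582, 0.0986]
eef_rot: [3.142, 0.001, -2.904]
contact_force: [0.3, -0.2, 0.0]
width: 0.206
```

Run:
```python
from h import *
p,d,T=snap('wrist','w18'); K,_=cam('wrist')
vv,uu=np.mgrid[:480,:640]
X=np.stack([(uu-K[0,2])/K[0,0]*d,(vv-K[1,2])/K[1,1]*d,d],-1)@T[:3,:3].T+T[:3,3]
tp=ctrl.read_state()['tool_pos']; zt=tp[2]-.0243+.027
R=Rn.from_euler('xyz',ctrl.read_state()['eef_rot']).as_matrix()
L=(X-tp)@R
m=(abs(L[...,0])<.02)&(abs(L[...,1])<.0092)&(abs(X[...,2]-zt)<.002)
q=X[m];print(len(q),cv2.minEnclosingCircle(q[:,:2].astype(np.float32)*1000),cv2.minAreaRect(q[:,:2].astype(np.float32)*1000))
q=L[m];print(q[:,0].min(),q[:,0].max(),X[m][:,2].mean()-zt)
```

```text
23.6 [0.6088 0.0582 0.0986] [ 3.1415  0.0008 -2.9042] [ 0.2547 -0.1745  0.002 ] 1.804328448082852
1052 ((608.1903686523438, 56.77030563354492), 11.946367263793945) ((607.6344604492188, 58.46534729003906), (19.595687866210938, 17.59735679626465), 16.263450622558594)
-0.009195474949358526 0.010415870556149962 -0.0008786624638119911
```

View pics/w18.png

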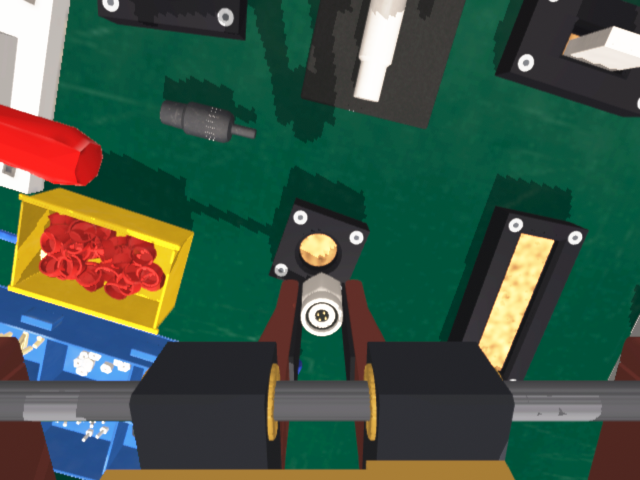

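Run:
```python
from h import *
z=np.load('w18.npz');T=z['T'];K,_=cam('wrist');p=z['p'];g=cv2.cvtColor(p,cv2.COLOR_RGB2GRAY)
A=np.array([plane(K,T,cen(g,u,4),.02)[:2] for u in [(300,217),(357,237),(281,270)]]);print(A,(A[1]+A[2])/2)
u=[plane(K,T,c,.0986-.0243+.027)[:2] for c in [(321,317),(301,317),(342,317),(321,298),(321,336)]];print(np.array(u))
S=[(497,201),(551,210),(459,340)]
```

```text
[[0.588  0.0411]
 [0.5921 0.0786]
 [0.6233 0.0369]] [0.6077 0.0578]
[[0.608  0.0591]
 [0.61   0.0508]
 [0.6059 0.0678]
 [0.5993 0.057 ]
 [0.617  0.0613]]
```

move_arm([
  {"dp": [0, -0.14, 1.5], "angular": [0, 0, 0]},
  {"dp": [0, -0.14, 3.5], "angular": [0, 0, 0]},
  {"dp": [0, -0.14, 4.8], "angular": [0, 0, 0]},
  {"dp": [0, -0.14, 4.9], "angular": [0, 0, 0]},
  {"dp": [0, -0.14, 4.9], "angular": [0, 0, 0]},
  {"dp": [0, -0.14, 4.9], "angular": [0, 0, 0]},
])

```text
time_s: 24.15
tool_pos: [0.6091, 0.0562, 0.0494]
eef_rot: [-3.142, 0.0, -2.905]
contact_force: [0.6, 0.2, 0.0]
width: 0.207
```

Run:
```python
from h import *
p,d,T=snap('wrist','w19')
cv2.imwrite('pics/w19c.png',cv2.resize(p[200:400,210:430,::-1],None,fx=3,fy=3,interpolation=cv2.INTER_CUBIC))
```

```text
24.15 [0.6091 0.0562 0.0494] [-3.1416  0.0003 -2.9046] [0.5575 0.1883 0.046 ] 1.8131436457110113
```

View pics/w19c.png

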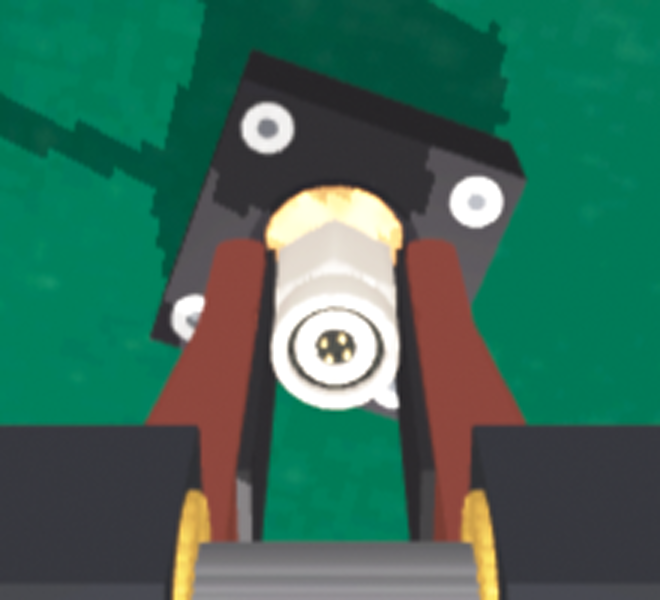

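move_arm([
  {"dp": [0, 0.03, 0.4], "angular": [0, 0, 0]},
  {"dp": [0, 0.03, 0.8], "angular": [0, 0, 0]},
  {"dp": [0, 0.03, 1.15], "angular": [0, 0, 0]},
  {"dp": [0, 0.03, 1.3], "angular": [0, 0, 0]},
  {"dp": [0, 0.03, 1.3], "angular": [0, 0, 0]},
  {"dp": [0, 0.03, 1.3], "angular": [0, 0, 0]},
])

```text
time_s: 24.7
tool_pos: [0.6086, 0.056, 0.0359]
eef_rot: [3.142, -0.0, -2.905]
contact_force: [0.5, 0.1, -0.3]
width: 0.204
```

move_arm([
  {"dp": [0, 0, 0.1], "angular": [0, 0, 0]},
  {"dp": [0, 0, 0.15], "angular": [0, 0, 0]},
  {"dp": [0, 0, 0.18], "angular": [0, 0, 0]},
  {"dp": [0, 0, 0.18], "angular": [0, 0, 0]},
  {"dp": [0, 0, 0.18], "angular": [0, 0, 0]},
])

```text
time_s: 25.12
tool_pos: [0.6088, 0.056, 0.0344]
eef_rot: [-3.142, 0.0, -2.905]
contact_force: [0.4, -1.3, -0.0]
width: 0.208
```

move_arm([
  {"dp": [0, 0, 0.06], "angular": [0, 0, 0]},
  {"dp": [0, 0, 0.06], "angular": [0, 0, 0]},
  {"dp": [0, 0, 0.06], "angular": [0, 0, 0]},
])

```text
time_s: 25.37
tool_pos: [0.6089, 0.0561, 0.0343]
eef_rot: [-3.142, 0.0, -2.905]
contact_force: [-1.6, -0.4, 5.9]
width: 0.203
```

move_arm([
  {"dp": [0, 0, 0], "angular": [0, 0, 0]},
  {"dp": [0, 0, 0], "angular": [0, 0, 0]},
  {"dp": [0, 0, 0], "angular": [0, 0, 0]},
  {"dp": [0, 0, 0], "angular": [0, 0, 0]},
  {"dp": [0, 0, -2], "angular": [0, 0, 0]},
  {"dp": [0, 0, -5], "angular": [0, 0, 0]},
  {"dp": [0, 0, -8], "angular": [0, 0, 0]},
  {"dp": [0, 0, -8], "angular": [0, 0, 0]},
], claw=4)

```text
time_s: 26.03
tool_pos: [0.6121, 0.0563, 0.1189]
eef_rot: [-3.14, 0.008, -2.905]
contact_force: [1.2, -0.1, 1.0]
width: 0.458
```

Run:
```python
from h import *
p,d,T=snap('wrist','w20'); go(.4655,.06,.06,181.5)
```

```text
26.0333 [0.6121 0.0563 0.1189] [-3.1403  0.0081 -2.9052] [ 1.2431 -0.123   1.0235] 4.021072363075305
dp [14.09  3.78  5.58] ang [-0.02  0.35 12.05] rows>=3.7 t=26.08
```

View pics/w20.png

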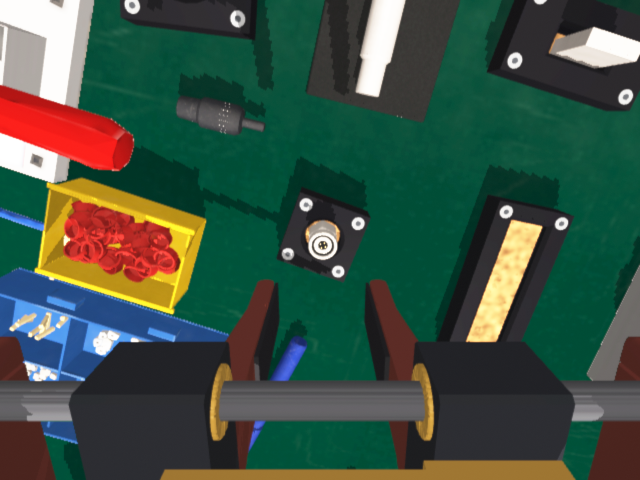

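move_arm([
  {"dp": [4, 1, 0], "angular": [0, 0, 4]},
  {"dp": [8, 2, 0], "angular": [0, 0, 8]},
  {"dp": [12, 3, 0], "angular": [0, 0, 12]},
  {"dp": [13.85, 3.75, 2], "angular": [0, 0, 12]},
  {"dp": [13.85, 3.75, 5], "angular": [0, 0, 12]},
  {"dp": [13.85, 3.75, 5.3], "angular": [0, 0, 12]},
  {"dp": [13.85, 3.75, 5.3], "angular": [0, 0, 12]},
  {"dp": [13.85, 3.75, 5.3], "angular": [0, 0, 12]},
  {"dp": [13.85, 3.75, 5.3], "angular": [0, 0, 12]},
])

```text
time_s: 26.83
tool_pos: [0.4667, 0.0601, 0.0614]
eef_rot: [3.141, 0.002, -3.115]
contact_force: [0.2, -0.1, 0.0]
width: 0.458
```

Run:
```python
from h import *
p,d,T=snap('wrist','w21'); K,_=cam('wrist')
vv,uu=np.mgrid[:480,:640]
X=np.stack([(uu-K[0,2])/K[0,0]*d,(vv-K[1,2])/K[1,1]*d,d],-1)@T[:3,:3].T+T[:3,3]
m=(np.abs(X[...,0]-.466)<.07)&(np.abs(X[...,1]-.06)<.03)&(X[...,2]>.010)&(X[...,2]<.026)
q=X[m];print(len(q),cv2.minAreaRect(q[:,:2].astype(np.float32)*1000))
go(.4655,.06,.0215,181.5)
```

```text
26.8333 [0.4667 0.0601 0.0614] [ 3.1415  0.0016 -3.1148] [ 0.1873 -0.1242  0.042 ] 4.024222075617633
4898 ((464.769287109375, 61.0919189453125), (96.74061584472656, 18.92679214477539), 1.8170883655548096)
dp [ 0.13 -0.01  4.  ] ang [0.01 0.11 0.03] rows>=1.0 t=26.88
```

View pics/w21.png

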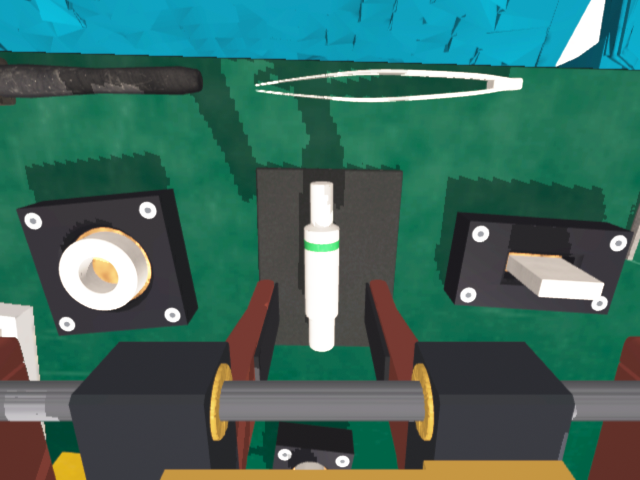

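move_arm([
  {"dp": [0.1, 0, 2], "angular": [0, 0, 0]},
  {"dp": [0.1, 0, 3.5], "angular": [0, 0, 0]},
  {"dp": [0.1, 0, 3.9], "angular": [0, 0, 0]},
  {"dp": [0.1, 0, 3.9], "angular": [0, 0, 0]},
  {"dp": [0.1, 0, 3.9], "angular": [0, 0, 0]},
  {"dp": [0.1, 0, 3.9], "angular": [0, 0, 0]},
])

```text
time_s: 27.38
tool_pos: [0.465, 0.0601, 0.0225]
eef_rot: [3.141, 0.001, -3.115]
contact_force: [0.2, -0.3, 0.3]
width: 0.459
```

move_arm([
  {"dp": [0, 0, 0.08], "angular": [0, 0, 0]},
  {"dp": [0, 0, 0.08], "angular": [0, 0, 0]},
  {"dp": [0, 0, 0.08], "angular": [0, 0, 0]},
])

```text
time_s: 27.63
tool_pos: [0.4646, 0.0601, 0.0213]
eef_rot: [3.142, 0.001, -3.115]
contact_force: [-1.5, 0.3, -0.4]
width: 0.458
```

move_arm([
  {"dp": [0, 0, 0], "angular": [0, 0, 0]},
  {"dp": [0, 0, 0], "angular": [0, 0, 0]},
  {"dp": [0, 0, 0], "angular": [0, 0, 0]},
  {"dp": [0, 0, 0], "angular": [0, 0, 0]},
  {"dp": [0, 0, 0], "angular": [0, 0, 0]},
  {"dp": [0, 0, 0], "angular": [0, 0, 0]},
  {"dp": [0, 0, 0], "angular": [0, 0, 0]},
], claw=1, squeeze=25)

```text
time_s: 28.22
tool_pos: [0.4643, 0.0601, 0.0209]
eef_rot: [3.142, 0.0, -3.115]
contact_force: [-0.5, 0.9, 0.7]
width: 0.216
```

Run:
```python
from h import *
go(.617,.1913,.10,181.5)
```

```text
dp [-15.62  12.71  -7.91] ang [0.   0.   0.04] rows>=5.2 t=28.22
```

move_arm([
  {"dp": [0, 0, -0.5], "angular": [0, 0, 0]},
  {"dp": [0, 0, -2], "angular": [0, 0, 0]},
  {"dp": [0, 0, -5], "angular": [0, 0, 0]},
  {"dp": [0, 0, -8], "angular": [0, 0, 0]},
  {"dp": [-3, 2.5, -8], "angular": [0, 0, 0]},
  {"dp": [-6, 5, -8], "angular": [0, 0, 0]},
  {"dp": [-9, 7.5, -8], "angular": [0, 0, 0]},
  {"dp": [-12, 10, -8], "angular": [0, 0, 0]},
  {"dp": [-15.6, 12.7, -8], "angular": [0, 0, 0]},
  {"dp": [-15.6, 12.7, -8], "angular": [0, 0, 0]},
  {"dp": [-15.6, 12.7, -8], "angular": [0, 0, 0]},
  {"dp": [-15.6, 12.7, -8], "angular": [0, 0, 0]},
  {"dp": [-15.6, 12.7, -8], "angular": [0, 0, 0]},
])

```text
time_s: 29.3
tool_pos: [0.6151, 0.1903, 0.1004]
eef_rot: [-3.141, -0.002, -3.115]
contact_force: [-0.1, -0.1, -1.8]
width: 0.213
```

Run:
```python
from h import *
p,d,T=snap('wrist','w22'); K,_=cam('wrist')
vv,uu=np.mgrid[:480,:640]
X=np.stack([(uu-K[0,2])/K[0,0]*d,(vv-K[1,2])/K[1,1]*d,d],-1)@T[:3,:3].T+T[:3,3]
s=ctrl.read_state();tp=s['tool_pos'];R=Rn.from_euler('xyz',s['eef_rot']).as_matrix();L=(X-tp)@R
m=(abs(L[...,0])<.06)&(abs(L[...,1])<.009)&(L[...,2]>-.004)&(L[...,2]<.018)
q=X[m];print(len(q),cv2.minAreaRect(q[:,:2].astype(np.float32)*1000)); q=L[m];print(q.min(0),q.max(0))
# narrow front end of plug: its top line height
for lo,hi in((.03,.034),(.04,.044),(.018,.022),(.012,.016)):
    k=q[(q[:,0]>lo)&(q[:,0]<hi)];print(lo,len(k),k[:,2].min() if len(k) else None, k[:,1].min() if len(k) else 0,k[:,1].max() if len(k) else 0)
```

```text
29.3 [0.6151 0.1903 0.1004] [-3.1409 -0.0023 -3.115 ] [-0.1276 -0.0942 -1.7665] 1.8711544299320395
6216 ((610.3563842773438, 190.05636596679688), (86.10406494140625, 17.920249938964844), 1.6253174543380737)
[-0.0381 -0.009  -0.0039] [0.048  0.009  0.0157]
0.03 252 0.0021150868520174162 -0.004630325474920809 0.007046784551735423
0.04 265 0.0021487590668196983 -0.004527365264199226 0.006956464168720273
0.018 338 -0.001409897378457133 -0.008282659667223623 0.008760521351607415
0.012 335 -0.0020033477277543394 -0.008434936232447402 0.008859394933800842
```

View pics/w22.png

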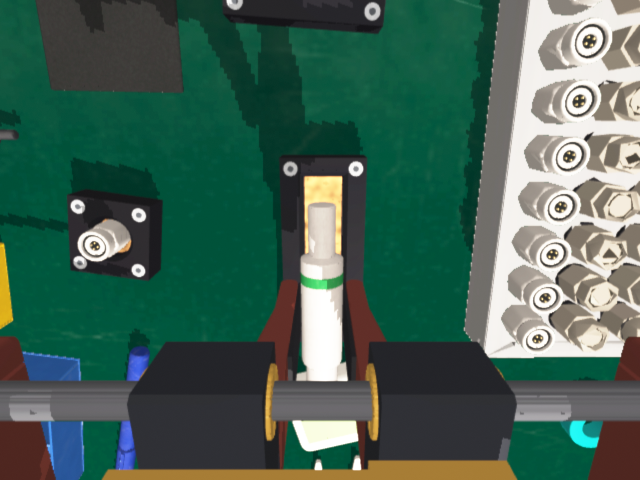

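move_arm([
  {"dp": [-0.15, 0.08, 2], "angular": [0, 0, 0]},
  {"dp": [-0.15, 0.08, 4], "angular": [0, 0, 0]},
  {"dp": [-0.15, 0.08, 5.4], "angular": [0, 0, 0]},
  {"dp": [-0.15, 0.08, 5.5], "angular": [0, 0, 0]},
  {"dp": [-0.15, 0.08, 5.5], "angular": [0, 0, 0]},
  {"dp": [-0.15, 0.08, 5.5], "angular": [0, 0, 0]},
])

```text
time_s: 29.85
tool_pos: [0.6185, 0.1919, 0.0465]
eef_rot: [3.141, 0.0, -3.115]
contact_force: [0.4, 0.5, -0.3]
width: 0.212
```

Run:
```python
from h import *
p,d,T=snap('wrist','w23'); K,_=cam('wrist');g=cv2.cvtColor(p,cv2.COLOR_RGB2GRAY)
cv2.imwrite('pics/w23c.png',cv2.resize(p[160:400,200:440,::-1],None,fx=2.5,fy=2.5,interpolation=cv2.INTER_CUBIC))
```

```text
29.85 [0.6185 0.1919 0.0465] [ 3.1415  0.0004 -3.115 ] [ 0.4135  0.4761 -0.3018] 1.864994698963254
```

View pics/w23c.png

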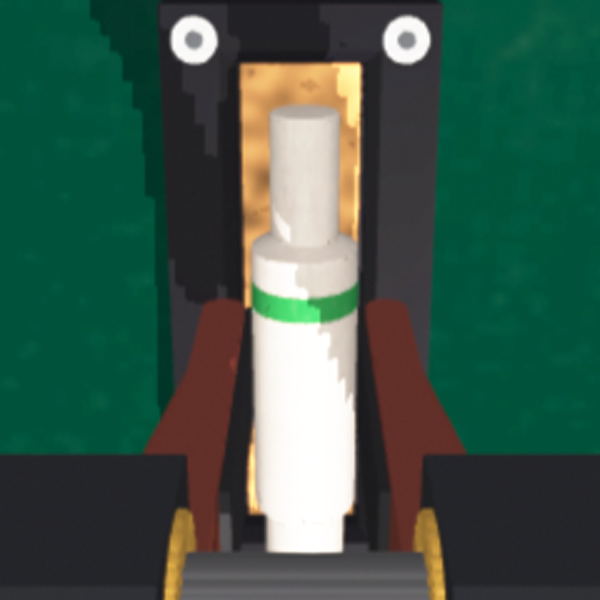

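Run:
```python
from h import *
T=np.load('w23.npz')['T'];K,_=cam('wrist');g=cv2.cvtColor(np.load('w23.npz')['p'],cv2.COLOR_RGB2GRAY)
print(plane(K,T,(322,203),.0444),plane(K,T,(320,185),.02),plane(K,T,(320,185),.0175),plane(K,T,(320,185),.014))
print([plane(K,T,cen(g,u,4),.02) for u in [(277,176),(363,176)]])
```

```text
[0.5689 0.1919 0.0444] [0.5658 0.1909 0.02  ] [0.5662 0.1909 0.0175] [0.5668 0.1909 0.014 ]
[array([0.5626, 0.1711, 0.02  ]), array([0.5615, 0.2111, 0.02  ])]
```

move_arm([
  {"dp": [0, 0, 0.4], "angular": [0, 0, 0]},
  {"dp": [0, 0, 0.8], "angular": [0, 0, 0]},
  {"dp": [0, 0, 1.1], "angular": [0, 0, 0]},
  {"dp": [0, 0, 1.25], "angular": [0, 0, 0]},
  {"dp": [0, 0, 1.25], "angular": [0, 0, 0]},
  {"dp": [0, 0, 1.25], "angular": [0, 0, 0]},
])

```text
time_s: 30.4
tool_pos: [0.6181, 0.1921, 0.0332]
eef_rot: [-3.141, -0.0, -3.115]
contact_force: [-1.1, 0.1, -0.5]
width: 0.21
```

move_arm([
  {"dp": [0, 0, 0.08], "angular": [0, 0, 0]},
  {"dp": [0, 0, 0.1], "angular": [0, 0, 0]},
  {"dp": [0, 0, 0.1], "angular": [0, 0, 0]},
  {"dp": [0, 0, 0.1], "angular": [0, 0, 0]},
])

```text
time_s: 30.73
tool_pos: [0.6183, 0.1921, 0.0324]
eef_rot: [3.142, 0.0, -3.115]
contact_force: [0.1, 0.3, -1.5]
width: 0.214
```

move_arm([
  {"dp": [0, 0, 0.07], "angular": [0, 0, 0]},
  {"dp": [0, 0, 0.07], "angular": [0, 0, 0]},
  {"dp": [0, 0, 0.07], "angular": [0, 0, 0]},
])

```text
time_s: 30.98
tool_pos: [0.6184, 0.1921, 0.032]
eef_rot: [3.142, 0.0, -3.115]
contact_force: [-0.7, -0.1, 2.7]
width: 0.213
```

move_arm([
  {"dp": [0, 0, 0], "angular": [0, 0, 0]},
  {"dp": [0, 0, 0], "angular": [0, 0, 0]},
  {"dp": [0, 0, 0], "angular": [0, 0, 0]},
  {"dp": [0, 0, 0], "angular": [0, 0, 0]},
  {"dp": [0, 0, -2], "angular": [0, 0, 0]},
  {"dp": [0, 0, -5], "angular": [0, 0, 0]},
  {"dp": [1, 0, -9], "angular": [0, 0, 0]},
  {"dp": [5, -3, -13], "angular": [0, 0, 0]},
  {"dp": [9, -6, -17], "angular": [0, 0, 0]},
  {"dp": [12, -8, -19], "angular": [0, 0, 0]},
  {"dp": [12, -8, -19], "angular": [0, 0, 0]},
  {"dp": [12, -8, -19], "angular": [0, 0, 0]},
  {"dp": [12, -8, -19], "angular": [0, 0, 0]},
], claw=4)

```text
time_s: 32.07
tool_pos: [0.5003, 0.1083, 0.2235]
eef_rot: [3.141, 0.003, -3.116]
contact_force: [0.8, 0.1, 0.4]
width: 0.452
```

Run:
```python
from h import *
p,d,T=snap('wrist','w24'); K,_=cam('wrist')
vv,uu=np.mgrid[:480,:640]
X=np.stack([(uu-K[0,2])/K[0,0]*d,(vv-K[1,2])/K[1,1]*d,d],-1)@T[:3,:3].T+T[:3,3]
for nm,(x,y,r,lo,ex) in dict(ring=(.465,-.0542,.024,.0235,.028),block=(.4592,.1785,.02,.036,.043),plug=(.617,.1917,.055,.0235,.033),cell=(.6085,.057,.015,.030,.037)).items():
    m=(abs(X[...,0]-x)<r)&(abs(X[...,1]-y)<min(r,.024))&(X[...,2]>lo)&(X[...,2]<.06)
    q=X[m]; print(nm,len(q),'top',np.percentile(q[:,2],[50,90,98]),'expected',ex,cv2.minAreaRect(q[:,:2].astype(np.float32)*1000))
snap('scene','s24')
q=cv2.imread('pics/s24.png');cv2.imwrite('pics/s24c.png',cv2.resize(q[190:370,190:390],None,fx=4,fy=3.3,interpolation=cv2.INTER_CUBIC))
```

```text
32.0667 [0.5003 0.1083 0.2235] [ 3.141   0.0034 -3.116 ] [0.761  0.0574 0.41  ] 3.9694456596371683
ring 1269 top [0.0273 0.0283 0.0288] expected 0.028 ((465.4150390625, -53.924034118652344), (39.10667419433594, 40.25244903564453), 0.9870363473892212)
block 410 top [0.0423 0.0433 0.044 ] expected 0.043 ((460.28240966796875, 180.94833374023438), (30.432140350341797, 9.137297630310059), 87.69425964355469)
plug 499 top [0.0287 0.0322 0.0331] expected 0.033 ((595.4237670898438, 193.56446838378906), (49.83000946044922, 16.63466453552246), 10.40710735321045)Traceback (most recent call last):
  File "<stdin>", line 7, in <module>
    return _quantile_unchecked(
        a, q, axis, out, overwrite_input, method, keepdims, weights)
    return _ureduce(a,
                    func=_quantile_ureduce_func,
    ...<5 lines>...
                    overwrite_input=overwrite_input,
                    method=method)
    r = func(a, **kwargs)
    result = _quantile(arr,
                       quantiles=q,
    ...<2 lines>...
                       out=out,
                       weights=wgt)
    slices_having_nans = np.isnan(arr[-1, ...])
                                  ~~~^^^^^^^^^
IndexError: index -1 is out of bounds for axis 0 with size 0
```

View pics/w24.png

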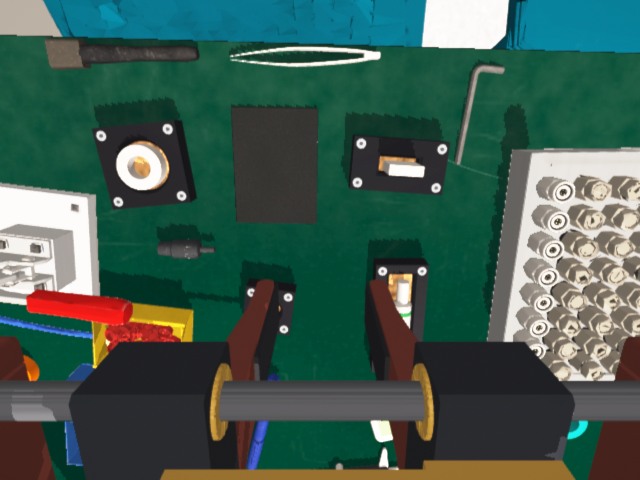

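Run:
```python
from h import *
for n,f in(('scene','s25'),('side','d25')):
    p,d,T=snap(n,f);K,_=cam(n)
    vv,uu=np.mgrid[:480,:640]
    X=np.stack([(uu-K[0,2])/K[0,0]*d,(vv-K[1,2])/K[1,1]*d,d],-1)@T[:3,:3].T+T[:3,3]
    for nm,(x,y,r,lo,ex) in dict(ring=(.465,-.0542,.024,.0235,.028),block=(.4592,.1785,.02,.036,.043),plug=(.617,.1917,.055,.0245,.033),cell=(.6085,.057,.018,.030,.037)).items():
        m=(abs(X[...,0]-x)<r)&(abs(X[...,1]-y)<min(r,.024))&(X[...,2]>lo)&(X[...,2]<.06)
        q=X[m]
        if len(q)>5: print(nm,len(q),'top',np.percentile(q[:,2],[50,90,98]),'expected',ex,cv2.minAreaRect(q[:,:2].astype(np.float32)*1000))
q=cv2.imread('pics/s25.png');a=cv2.resize(q[190:370,190:390],None,fx=4,fy=3.3,interpolation=cv2.INTER_CUBIC);cv2.imwrite('pics/s25c.png',a)
q=cv2.imread('pics/d25.png');cv2.imwrite('pics/d25c.png',cv2.resize(q[150:300,280:440],None,fx=4,fy=4,interpolation=cv2.INTER_CUBIC))
```

```text
32.1167 [0.501  0.1088 0.2225] [ 3.1411  0.0024 -3.1155] [-0.3031  0.2545 -1.1127] 3.979422560646006
ring 273 top [0.0289 0.0307 0.0313] expected 0.028 ((465.6876220703125, -56.650333404541016), (40.15184783935547, 39.878631591796875), 59.875267028808594)
block 78 top [0.0433 0.0453 0.0463] expected 0.043 ((460.7535400390625, 178.84353637695312), (30.722412109375, 10.640775680541992), 87.63176727294922)
plug 242 top [0.0307 0.0343 0.0356] expected 0.033 ((620.3264770507812, 186.60035705566406), (26.93187141418457, 100.1300048828125), 87.88069915771484)
cell 64 top [0.0362 0.0383 0.0401] expected 0.037 ((608.8222045898438, 54.632904052734375), (18.568496704101562, 17.42148208618164), 57.08051300048828)
32.1667 [0.5012 0.1091 0.2217] [ 3.1413  0.0012 -3.1149] [ 0.249  -0.4293 -0.8462] 3.9722561659534135
ring 117 top [0.0263 0.028  0.0297] expected 0.028 ((465.60357666015625, -53.42123794555664), (40.026649475097656, 37.69316101074219), 67.02259063720703)
block 64 top [0.0412 0.0432 0.0441] expected 0.043 ((460.01629638671875, 181.56082153320312), (11.735184669494629, 30.076940536499023), 2.634735107421875)
plug 279 top [0.0292 0.0323 0.0341] expected 0.033 ((619.044677734375, 198.7401885986328), (96.0586166381836, 26.24437141418457), 5.075646877288818)
cell 52 top [0.0346 0.0372 0.0385] expected 0.037 ((608.7594604492188, 58.849822998046875), (17.654373168945312, 17.721851348876953), 46.41378402709961)
```

View pics/s25c.png

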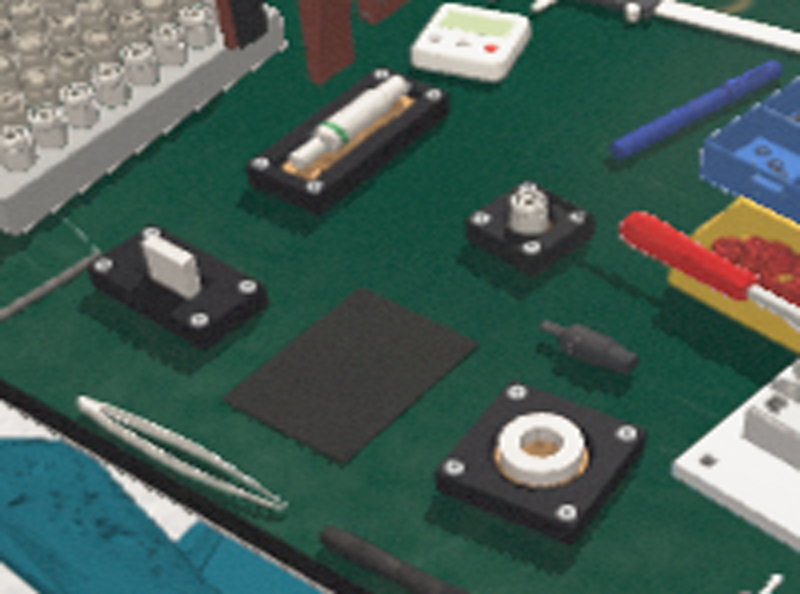

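View pics/d25c.png

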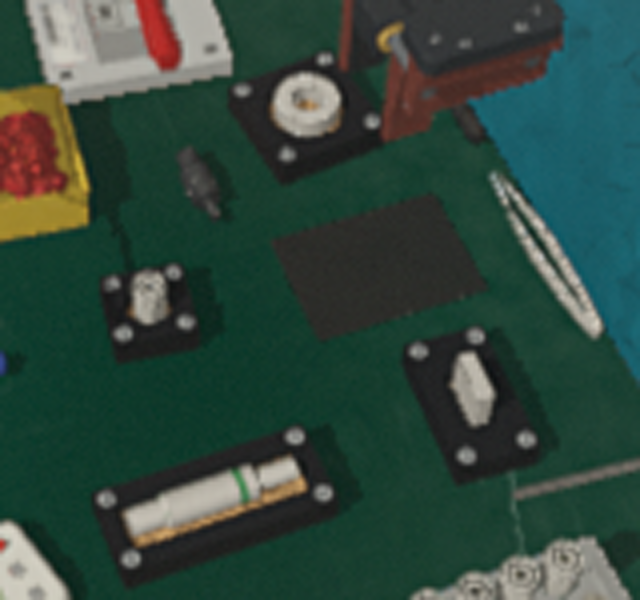

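All four pieces sit upright in their own pockets, with top heights matching a floor seat to 1–2 mm. I'm handing in the job.

```bash
python3 -c "
from bench import ctrl
print(ctrl.close_job())"
```

```text
the job is handed in; nothing more can be done
None
```

All four references are back in their own rests, and the job was handed in at about 32 s of the 136 s allowed. Using the rubber pad, I swapped the ring with the gauge block, then the plug with the cell. Each piece was lowered until the force reading showed contact (about 3–19 N; the 19 N was the plug on the pad), then released.

**Last checks:**
- **Position:** The scene and side pictures show each piece upright in its own pocket, the pad empty and the gripper clear.
- **Height:** Measured tops match pieces seated on the pocket floor, and the tool height at each contact agreed with that.

| Piece | Measured top (mm) | Expected top (mm) |
|---|---|---|
| Ring | 28–31 | 28 |
| Block | 43–45 | 43 |
| Plug | 32–34 | 33 |
| Cell | 37–38 | 37 |

**What disagreed:**
- **Camera offset:** The scene camera reads about 2 mm higher and 2–4 mm different in y from the side camera. I relied on the wrist camera for the fits.
- **Final wrist view:** The gripper fingers hid the cell and most of the plug, and that check script stopped with an error at the cell. The final cell and plug checks therefore rest on the scene and side cameras only.
- **Ring grip width:** The gripper read about 38.5 mm on the 40 mm ring. It held firmly, and I found no cause.

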